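# Fish out the stock tin and weigh it

### The job

A lidded stock tin has dropped into the narrow gap between the two drawer units: draw it out with the hooked rod (do not touch the tin with the fingers while it is in the gap), then hang the rod back in its rack and set the tin upright on the pan of the beam scale. With the tin on the pan, slide the counterpoise along the beam until the beam stays level by itself, and let go of everything. Never tip the tin over, and leave the other things on the bench where they are.

Things in the scene. Friction and masses are not known exactly. Their poses are not given: they have to be found in the camera images.
- gap_mouth (a point): Middle of the gap's mouth, at bench level (z = 0). Two fixed steel drawer units, each 120 mm wide and 120 mm high, stand side by side with a straight gap between them 62 mm wide and 200 mm deep, open at the top, closed at its back. The point's x axis runs level into the gap, y across it, z up. Place and heading vary.
- tin: Closed stock tin of plain metal: a box 90 mm long (its x), 40 mm wide (y), 34 mm high, with a grip bar along x in the middle of the lid, 56 mm long, 14 mm wide, from 34 to 56 mm above the base. Origin: centre of the underside, z up. Mass 0.29 to 0.59 kg, not known. It starts upright and lengthwise in the gap, its centre 60 to 95 mm inside the mouth.
- rod: Hooked rod, 0.2 kg. Origin: the place to grip, in the wooden handle, 110 mm long (x -60 to +50 mm), 14 mm wide (y), 24 mm high (z -12 to +12 mm). From it an 8 mm steel shaft runs along +x at z = 0 to x = 205 mm, then bends straight down (-z) for 60 mm. It starts level in the rack, bend hanging down, origin 100 mm above the bench.
- rod_tip (a point): Lower end of the rod's downward bend: at x = 205, z = -60 mm in the rod's frame.
- rack_seat (a point): On the fixed rack: where the rod's origin lies when the rod hangs in place, 100 mm above the bench; x is the way the hooked end points, z up. Two 10 mm thick posts with slots open upward: at x = -45 mm under the handle (slot 22 mm wide, cheeks to 6 mm above the seat), at x = +90 mm under the shaft (slot 16 mm, cheeks to 14 mm above). The rod goes straight up out of it and straight down into it.
- beam_pivot (a point): Pivot of the beam of the bench scale, 85 mm above the bench, turning with the beam. Its y axis runs along the beam towards the pan, -y along the beam towards the counterpoise and the pointer; x is the hinge line. The scale's cast base (100 by 330 mm, 26 mm high) is fixed to the bench; its place and heading vary.
- pan_top (a point): Centre of the flat upper face of the scale's round pan, 130 mm in diameter and 5 mm thick, 120 mm from the pivot, 115 mm above the bench when level. A linkage keeps the pan level at all times, so it does not matter where on the pan the load stands. It rises and sinks by 14 mm at most.
- beam_end (a point): Pointer end of the beam, 230 mm from the pivot on the counterpoise side, moving between two upright guides with white marks at level height; 85 mm above the bench when the beam is level.
- beam (a joint): Tilt of the beam in rad: 0 level, positive pan side low (counterpoise high), stops at -0.12 and +0.12. Between the stops the tilt is steady and proportional to the imbalance: about 0.0037 rad for each mm the counterpoise is off; it settles within about 1 s. With the pan empty the counterpoise side rests low, at its stop.
- poise (a joint): Position of the counterpoise along the beam in m: 0 nearest the pivot (40 mm from it), growing away from it to 0.145. It stays where it is left (about 1.3 N of sliding friction). It starts between 0 and 0.02; the balance with the tin on the pan lies between about 0.04 and 0.125, according to the tin's mass.
- poise_knob (a point): Grip point on the upright round knob (24 mm diameter, 40 mm high, from 22 mm below this point to 18 mm above it) on top of the counterpoise, a brass block 36 by 32 by 36 mm that rides on the beam. The point lies 40 mm above the beam's centre line.
- pan: The scale's pan; origin on its link with the beam, 30 mm below the pan's upper face.
- flange: Bystander, leave alone: steel flange, 64 mm across, 18 mm high, near the middle of the bench. Origin: centre of its underside.
- wrench: Bystander, leave alone: wrench, 160 mm, lying near the robot on its right. Origin: centre of its underside.
- can: Bystander, leave alone: metal can, 60 mm across, 110 mm high, towards the back. Origin: centre of its underside.
- carton: Bystander, leave alone: cardboard box 80 x 110 x 60 mm at the back. Origin: centre of its underside.
- bin1: Bystander, leave alone: open grey plastic bin 120 x 100 x 70 mm at the back. Origin: centre of its underside.
- jar: Bystander, leave alone: jar, 64 mm across, 85 mm high, by the near drawer unit. Origin: centre of its underside.
- angle: Bystander, leave alone: steel angle piece 100 mm long, 40 mm high, beyond the gap's mouth. Origin: centre of its underside.

How it is judged:
By the outcome, as a careful person would: the job done as asked, in the order asked, and still so for the second after the job is handed in, with the robot touching nothing.
It also fails if it takes over 72 s, if anything falls off the work surface, if the arm or the gripper's body presses on something with over 40 N, if the wrist force passes 120 N, or if a joint passes its speed limit or range.

### The arm

A 6-joint arm with a two-finger parallel gripper is mounted at the origin on the work surface. World frame = base frame: x ahead of the robot, y to its left, z up, the work surface at z = 0. Lengths are in m, angles in rad, forces in N, time in s.
With the tool pointing down it reaches from about 0.35 to 0.975 m from the base axis. Payload 4.9 kg.
Tool frame: the origin (TCP) lies at the very end of the fingers, on their centre line; the grasp point (between the pads) lies 19 mm behind it; y points along the fingers, z is the direction in which the jaws open and shut, and the axes are right-handed (so a half turn about y gives the same grasp; the last joint's range is limited). The gripper opens to 85 mm and grips with 20 to 120 N. Pads are 22 mm wide; open, the fingers measure 114 mm over their backs; the gripper's body (76 mm by 85 mm) begins 54 mm behind the grasp point. The pads swing forward as they close: fully open they stand 13 mm farther back than shut.
Start: joints at [-1.276, 0.053, 1.613, -0, 1.476, -0.119], TCP at [0.251, -0.572, 0.196] pointing down, gripper open.
Joint ranges: [-3.01, 3.01], [-1.01, 2.22], [0.06, 2.58], [-1.02, 4.17], [0.09, 2.62], [-3.14, 3.14]. Speed limits (rad/s): [2.57, 2.57, 3.14, 3.14, 3.14, 3.14].

### API

Orientations are given as a rotation vector (axis times angle).
In Python, from station import ctrl gives the robot as it stands.
- The arm moves only by the tool arm_command, never from a script. Its argument "steps" is a list of rows, each a list of 3 entries, a list of its own where there are three numbers: the shift along the tool's x, y, z in m, then the turn, a rotation vector about the tool's x, y, z in degrees, then the opening, from 0 (shut) to 1 (fully open). In form: [[[dx, dy, dz], [ax, ay, az], gripper], ...]. A call has 1 to 5 rows; each row is the pose to reach, as a shift and turn from the pose measured when the call began, along the tool's axes at that moment; what a row does not reach only later rows make up. A row lasts 1/10 s, in which the tool goes at most 50 mm and 8.59 degrees, less where a joint would pass 70% of its speed; a pose out of reach is approached as far as the arm can. A call with a gripper value outside its range is refused whole. The fingers move at their own pace and stop on an object; "force" is the grip in N (left out, the last holds). Time passes only in rows, so rows that repeat a pose let the fingers close. It gives the time, the measured TCP pose, the force and the opening at its end, in the units of the state.
- ctrl.get_obs(): the state, without advancing time (a new reading comes with each control period).
- ctrl.get_image(name): name is "scene" or "top" or "wrist"; returns a dict with "img" (400x640x3 uint8, red, green, blue), "camera_matrix" (3x3 intrinsics, pixels), "world_from_camera" (4x4, takes a point from camera to world coordinates). Camera axes: x right, y up, looking along -z (the intrinsics and any distortion apply to the point x, -y, -z); pixel columns grow to the right and rows downward; lengths in m; the calibration is good to about 2 mm. A picture is of the moment at which its call begins. There is no depth.
- ctrl.finish_job(): hands the job in, once; it reports no verdict.
Trained networks look in a picture, given as the dict that the camera call returned (one of the last four; its "shot" number tells which), for a name from the list of things; names that differ only in an ending like _2 or _b are one class to them, and where a whole thing is asked for, a point or a joint stands for the part that bears it (a point fixed in the world has none). Each returns a list of dicts, best first, with "confidence" (0 to 1); they miss things now and then, are a little off and sometimes report something else, mostly with a low value. They report only what shows in the picture. A call takes as long as a camera call.
- ctrl.boxes_of(picture, name): "position" ([row, column] in pixels, amid what is visible of it).
The state is a dict: "t": time; "q": joint angles; "dq": joint speeds; "effort": joint torques, N m; "tool_pos": TCP position; "tool_rot": TCP orientation; "contact_force": force on the tool from outside, world axes, zero at the start; "wrist_torque": the same for the moment, N m; "opening": finger opening in m.
Only numpy, scipy, OpenCV 4.12 (cv2) and the standard library are available. Lean on these libraries where they do the work, as an engineer would, in place of code of your own. Each camera call takes 0.05 s, during which the arm holds its last target.

## Working session

There is one attempt and no reset: what is moved stays moved. The work goes in short steps, Python scripts to look and compute and a tool call to move; the robot and the scene stay as the last step left them, time stands still between calls to the robot, and variables do not carry over. Pictures are saved under pics/ and viewed, and the job is handed in when it is done.

Besides the shell and the picture viewer there is one more tool, called after "Emit:" as name(argument=value, ...) on one line, values as JSON. arm_command: Moves the arm, as the interface text tells. Its arguments: {"type":"object","properties":{"steps":{"type":"array"},"force":{"type":"number"}},"required":["steps"]}

```bash
ls; mkdir -p pics
python3 - <<'E'
from station import ctrl
import cv2,json
o=ctrl.get_obs(); print(o)
for n in ["scene","top","wrist"]:
    d=ctrl.get_image(n); cv2.imwrite(f"pics/{n}0.png",d["img"][:,:,::-1]); print(n,[k for k in d],d["camera_matrix"].tolist(),d["world_from_camera"].round(4).tolist(),d["shot"])
E
```

```text
pics
{'t': 0.0, 'q': array([-1.27601515e+00,  5.33327144e-02,  1.61429148e+00,  1.75237380e-06,
        1.47601246e+00, -1.19051672e-01]), 'dq': array([ 9.19950009e-04, -5.50920096e-04, -7.27366348e-04, -3.54836414e-04,
        7.08856379e-05, -1.09457374e-03]), 'effort': array([-4.79882565e-04, -3.93680871e+01, -3.70178139e+01, -2.00533132e-04,
        7.14257068e-03,  2.41883580e-08]), 'tool_pos': array([ 0.2510933 , -0.57158212,  0.19457957]), 'tool_rot': array([-0.41865737,  1.99557077, -1.99142299]), 'contact_force': array([-0.3987666 ,  0.1090291 ,  0.89792847]), 'wrist_torque': array([-0.0524567 ,  0.00401746, -0.01314148]), 'opening': 0.08579470975029045}
scene ['img', 'camera_matrix', 'world_from_camera', 'shot'] [[416.25191982741813, 0.0, 317.2577730910569], [0.0, 416.25191982741813, 194.4865077658819], [0.0, 0.0, 1.0]] [[0.7023, -0.3985, 0.5899, 1.2927], [0.7118, 0.3759, -0.5934, -0.8], [0.0147, 0.8366, 0.5476, 0.76], [0.0, 0.0, 0.0, 1.0]] 1
top ['img', 'camera_matrix', 'world_from_camera', 'shot'] [[469.0672185680309, 0.0, 313.31636208666697], [0.0, 469.0672185680309, 192.0141247401236], [0.0, 0.0, 1.0]] [[-0.0065, 0.9934, -0.1142, 0.427], [-0.9999, -0.0052, 0.0117, -0.0496], [0.0111, 0.1142, 0.9934, 1.1833], [0.0, 0.0, 0.0, 1.0]] 2
wrist ['img', 'camera_matrix', 'world_from_camera', 'shot'] [[280.70763470458724, 0.0, 318.5886486264767], [0.0, 280.70763470458724, 197.4407523238884], [0.0, 0.0, 1.0]] [[0.4029, 0.8709, 0.2813, 0.3232], [-0.9152, 0.3844, 0.1207, -0.5403], [-0.003, -0.3061, 0.952, 0.3734], [0.0, 0.0, 0.0, 1.0]] 3
```

View pics/scene0.png

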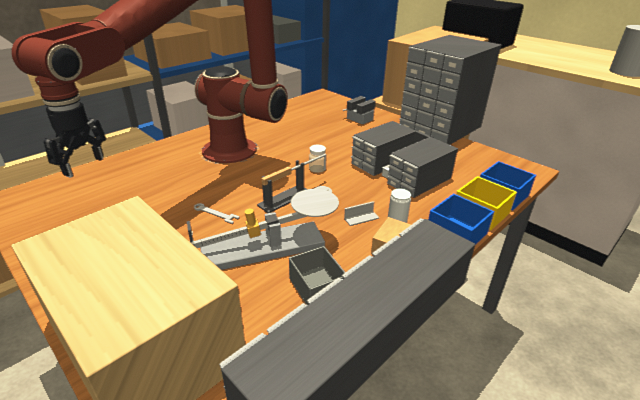

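View pics/top0.png

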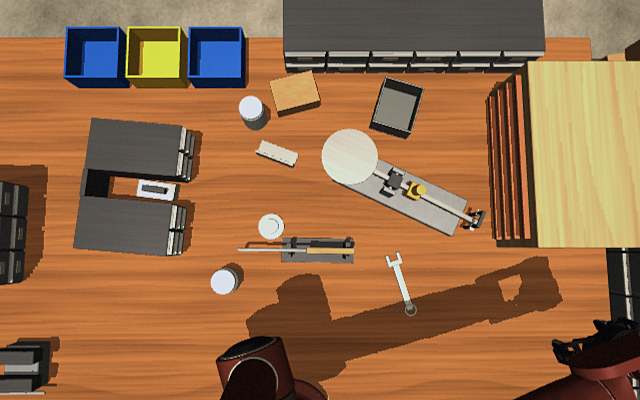

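View pics/wrist0.png

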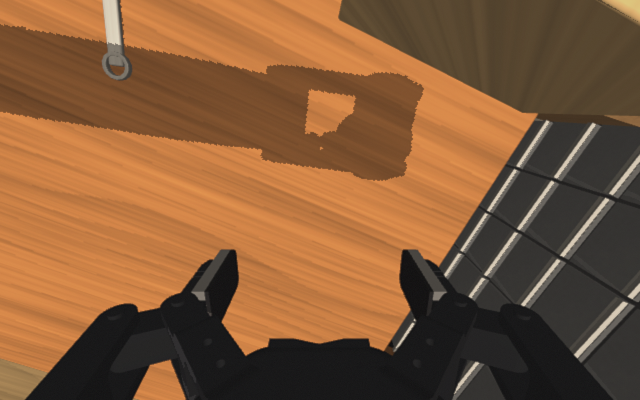

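```bash
cat > h.py <<'E'
import numpy as np,cv2
from scipy.spatial.transform import Rotation as R
from station import ctrl
def ray(d,rc):
    K=d["camera_matrix"];T=d["world_from_camera"]
    v=np.linalg.inv(K)@np.array([rc[1],rc[0],1.0]); v=np.array([v[0],-v[1],-v[2]])
    return T[:3,3],T[:3,:3]@v
def at(d,rc,z):
    o,v=ray(d,rc); return o+v*(z-o[2])/v[2]
def proj(d,p):
    T=d["world_from_camera"];c=T[:3,:3].T@(np.asarray(p,float)-T[:3,3]);u=d["camera_matrix"]@np.array([c[0],-c[1],-c[2]])
    return np.array([u[1],u[0]])/u[2]
def tri(ds,rcs):
    A=np.zeros((3,3));b=np.zeros(3)
    for d,rc in zip(ds,rcs):
        o,v=ray(d,rc);v=v/np.linalg.norm(v);P=np.eye(3)-np.outer(v,v);A+=P;b+=P@o
    p=np.linalg.solve(A,b)
    return p
def save(d,name,crop=None,s=1):
    im=d["img"][:,:,::-1]
    if crop: r0,r1,c0,c1=crop; im=im[r0:r1,c0:c1]
    cv2.imwrite("pics/"+name,cv2.resize(im,None,fx=s,fy=s,interpolation=cv2.INTER_CUBIC))
E
python3 - <<'E'
from h import *
t=ctrl.get_image("top"); s=ctrl.get_image("scene")
for n in ["tin","rod","rod_tip","gap_mouth","rack_seat","beam_pivot","pan_top","beam_end","poise_knob","pan","flange","jar","can","angle","wrench"]:
    a=ctrl.boxes_of(t,n);b=ctrl.boxes_of(s,n)
    f=lambda l:[(np.round(x["position"],1).tolist(),round(x["confidence"],2)) for x in l[:2]]
    print(n,f(a),f(b), tri([t,s],[a[0]["position"],b[0]["position"]]).round(3) if a and b else "")
save(t,"t_gap.png",(100,270,60,220),4.5)
save(t,"t_rod.png",(210,290,220,370),5)
save(t,"t_sc.png",(120,250,310,490),4.4)
E
```

```text
tin [([192.3, 155.9], 0.88), ([250.2, 313.1], 0.21)] [([170.5, 387.2], 0.6)] [0.553 0.321 0.012]
rod [([250.5, 307.3], 0.69), ([193.2, 415.8], 0.59)] [([170.7, 280.7], 0.63)] [ 0.408 -0.058  0.096]
rod_tip [([247.7, 311.2], 0.89)] [([173.5, 277.7], 0.64)] [ 0.412 -0.07   0.093]
gap_mouth [([178.3, 131.8], 0.81), ([249.6, 312.0], 0.47)] [([156.8, 404.1], 0.88), ([224.9, 251.4], 0.63)] [0.584 0.365 0.063]
rack_seat [([249.4, 314.8], 0.76)] [([194.7, 282.9], 0.74)] [ 0.415 -0.07   0.013]
beam_pivot [([159.3, 350.6], 0.71), ([166.8, 360.5], 0.66)] [([211.4, 295.5], 0.65)] [ 0.614 -0.168  0.099]
pan_top [([157.9, 349.9], 0.61), ([154.8, 278.4], 0.21)] [([204.5, 312.9], 0.66), ([214.2, 297.8], 0.57)] [ 0.628 -0.147  0.118]
beam_end [([163.8, 356.3], 0.97)] [([211.6, 291.7], 0.76), ([234.4, 383.6], 0.67)] [ 0.605 -0.179  0.099]
poise_knob [([192.1, 416.0], 0.86), ([110.1, 398.5], 0.43)] [([169.9, 282.3], 0.59)] [ 0.559 -0.242  0.237]
pan [([154.1, 347.1], 0.9), ([224.4, 270.4], 0.19)] [([201.3, 314.2], 0.76)] [ 0.633 -0.142  0.128]
flange [([224.9, 269.3], 0.55)] [([211.6, 295.1], 0.44)] [ 0.452  0.012 -0.068]
jar [([280.4, 226.4], 0.71), ([179.8, 130.0], 0.43)] [([157.5, 316.0], 0.65)] [0.346 0.145 0.045]
can [([114.0, 253.1], 0.63), ([160.9, 349.6], 0.4)] [([204.0, 399.0], 0.9)] [0.749 0.084 0.07 ]
angle [([153.0, 277.8], 0.94)] [([212.3, 361.2], 0.72)] [0.66  0.026 0.023]
wrench [([284.4, 399.4], 0.96), ([152.1, 278.4], 0.63)] [([212.4, 217.3], 0.77), ([210.7, 296.9], 0.3)] [ 0.331 -0.275 -0.   ]
```

View pics/t_gap.png

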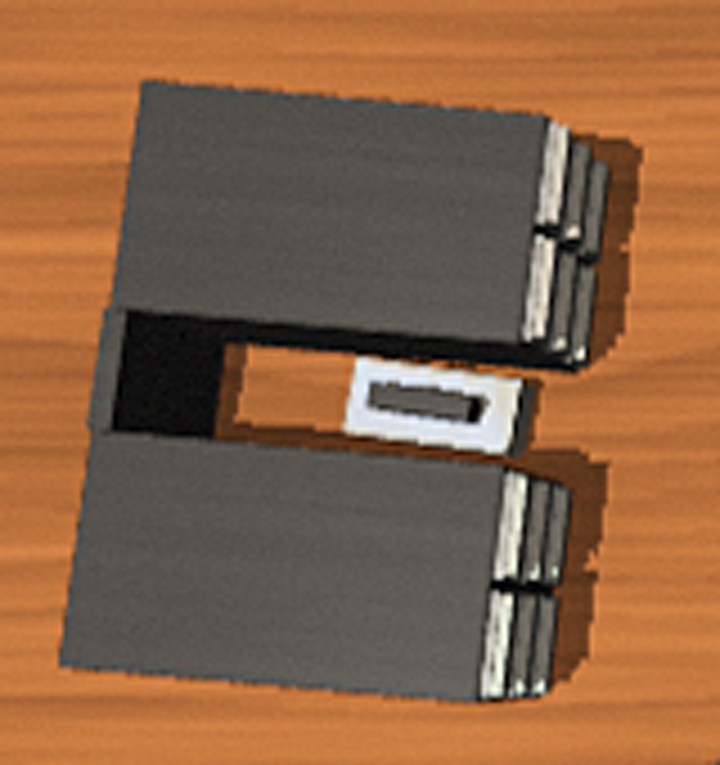

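View pics/t_rod.png

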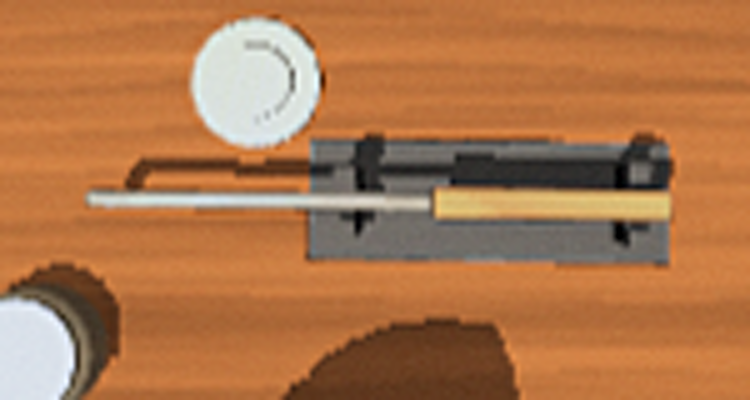

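View pics/t_sc.png

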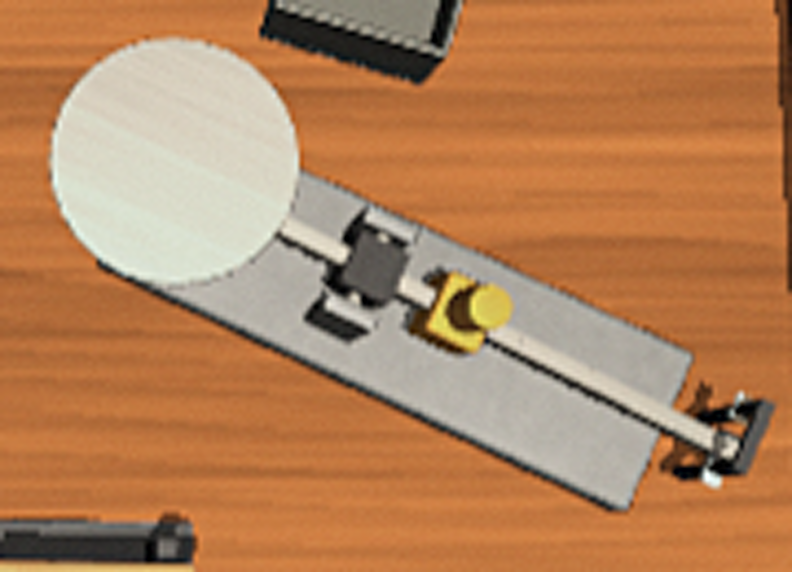

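Run:
```python
from h import *
t=ctrl.get_image("top"); s=ctrl.get_image("scene")
o=ctrl.get_obs(); print(o["t"],R.from_rotvec(o["tool_rot"]).as_matrix().round(3))
c=lambda x,y,sc,r0,c0:(r0+y/sc-0.0,c0+x/sc)
print("handle front",at(t,c(434,203,5,210,220),.112),"back",at(t,c(670,204,5,210,220),.112))
print("bend top",at(t,c(90,198.5,5,210,220),.102))
g=lambda x,y:c(x,y,4.5,100,60)
print("upper unit inner edge",at(t,g(120,310),.12),at(t,g(524,342),.12),"outer",at(t,g(142,81),.12),at(t,g(548,115),.12))
print("lower unit inner",at(t,g(95,433),.12),at(t,g(503,465),.12),"outer",at(t,g(62,665),.12),at(t,g(480,700),.12))
for p in [(360,353),(522,376),(505,455),(345,432)]: print("tin lid",at(t,g(*p),.034))
for p in [(368,380),(475,398),(470,420),(370,408)]: print("bar",at(t,g(*p),.056))
f=lambda x,y:c(x,y,4.4,120,310)
print("pan",at(t,f(175.5,161.5),.129),"end",at(t,f(727,445),.0575),"knob top",at(t,f(491,304),.135),"pivot",at(t,f(375,265),.1))
save(s,"s_rod.png",(140,220,250,350),7)
save(s,"s_gap.png",(120,220,340,470),5.5)
save(s,"s_sc.png",(170,290,180,350),4.4)
```

```text
1.85 [[-0.916 -0.     0.402]
 [-0.402  0.    -0.916]
 [-0.    -1.    -0.   ]]
handle front [ 0.41658265 -0.0465791   0.112     ] back [ 0.41542869 -0.15364704  0.112     ]
bend top [0.41955802 0.11057812 0.102     ]
upper unit inner edge [0.60505116 0.45493083 0.12      ] [0.58766341 0.25021544 0.12      ] outer [0.72412155 0.44945809 0.12      ] [0.70550347 0.24107674 0.12      ]
lower unit inner [0.54236114 0.46442019 0.12      ] [0.52505617 0.25908929 0.12      ] outer [0.42635839 0.47497051 0.12      ] [0.40771085 0.26722273 0.12      ]
tin lid [0.59499638 0.36383095 0.034     ]
tin lid [0.581847  0.2750475 0.034    ]
tin lid [0.53845106 0.28311707 0.034     ]
tin lid [0.55152006 0.37042954 0.034     ]
bar [0.57712957 0.35112378 0.056     ]
bar [0.56710777 0.29363619 0.056     ]
bar [0.55524889 0.29595583 0.056     ]
bar [0.56199664 0.34952525 0.056     ]
pan [ 0.62895698 -0.14608278  0.129     ] end [ 0.48379653 -0.45233661  0.0575    ] knob top [ 0.55288069 -0.30639841  0.135     ] pivot [ 0.57825442 -0.25390587  0.1       ]
```

View pics/s_rod.png

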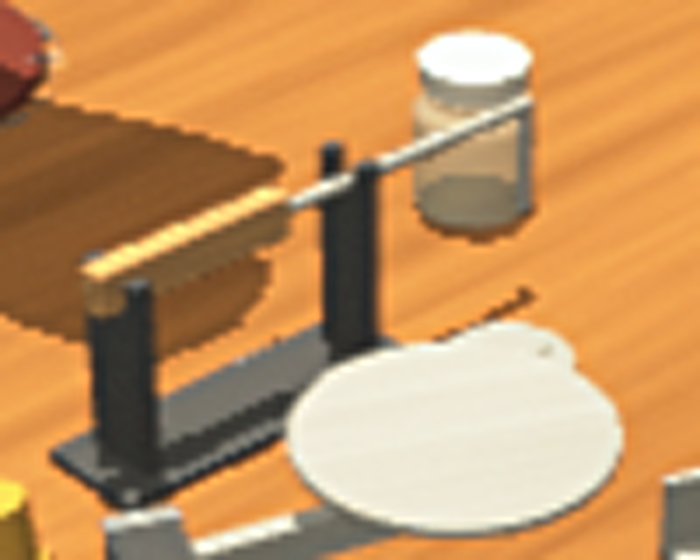

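View pics/s_gap.png

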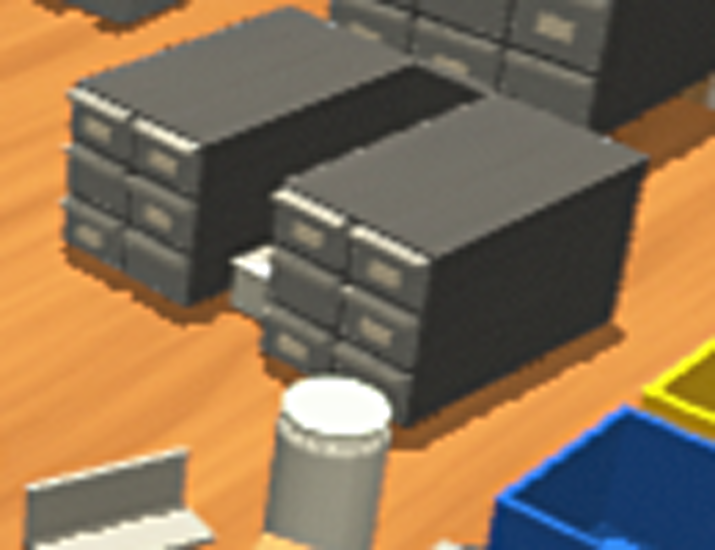

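View pics/s_sc.png

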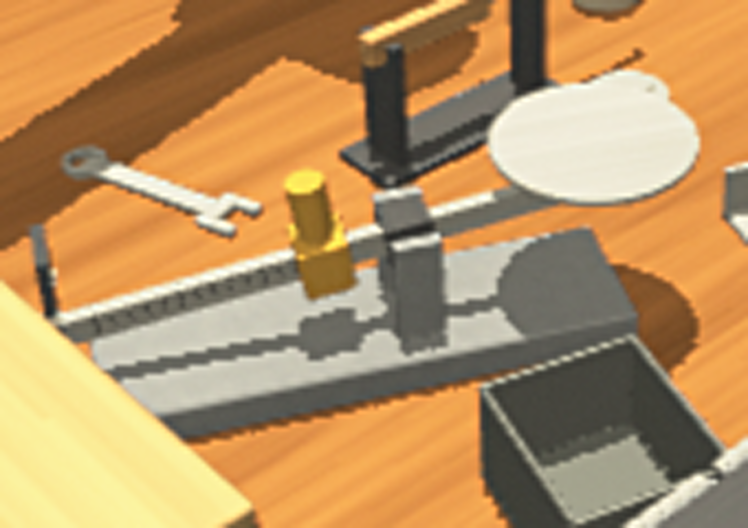

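```bash
cat >> h.py <<'E'
def move(xyz,yawz):
    """shift/turn for TCP xyz, tool pointing down, tool z heading yawz deg"""
    o=ctrl.get_obs(); M=R.from_rotvec(o["tool_rot"]).as_matrix()
    a=np.radians(yawz); z=np.array([np.cos(a),np.sin(a),0]); y=np.array([0,0,-1.]); x=np.cross(y,z)
    T=np.stack([x,y,z],1)
    sh=M.T@(np.array(xyz)-o["tool_pos"]); rv=R.from_matrix(M.T@T).as_rotvec(degrees=True)
    print("t",o["t"],"shift",sh.round(4).tolist(),"turn",rv.round(2).tolist(),"pos",o["tool_pos"].round(4).tolist(),"F",o["contact_force"].round(1),"open",round(o["opening"],4))
E
python3 -c "
from h import *
move([.4175,-.095,.19],-0.9)"
```

```text
t 1.85 shift [-0.3441, 0.0058, -0.3701] turn [0.0, -65.39, -0.0] pos [0.2513, -0.5722, 0.1958] F [-0.1  0.6  0.2] open 0.0854
```

Emit:
arm_command(steps=[[[-0.344,0.006,-0.37],[0,-65.4,0],1],[[-0.344,0.006,-0.37],[0,-65.4,0],1],[[-0.344,0.006,-0.37],[0,-65.4,0],1],[[-0.344,0.006,-0.37],[0,-65.4,0],1],[[-0.344,0.006,-0.37],[0,-65.4,0],1]])

```text
t: 2.35
tool_pos: [0.3338, -0.3344, 0.1929]
tool_rot: [-0.991, 1.498, -1.499]
contact_force: [1.0, -1.0, 0.1]
opening: 0.0853
```

```bash
python3 -c "
from h import *
move([.4175,-.095,.19],-0.9)"
```

```text
t 2.35 shift [-0.2531, 0.0029, -0.0165] turn [-0.03, -22.1, 0.01] pos [0.3338, -0.3344, 0.1929] F [ 1.  -1.   0.1] open 0.0853
```

Emit:
arm_command(steps=[[[-0.253,0.003,-0.0165],[0,-22.1,0],1],[[-0.253,0.003,-0.0165],[0,-22.1,0],1],[[-0.253,0.003,-0.0165],[0,-22.1,0],1],[[-0.253,0.003,-0.0165],[0,-22.1,0],1],[[-0.253,0.003,-0.0165],[0,-22.1,0],1]])

```text
t: 2.85
tool_pos: [0.4161, -0.0982, 0.1904]
tool_rot: [-1.201, 1.219, -1.223]
contact_force: [1.9, 0.6, -0.8]
opening: 0.0852
```

Emit:
arm_command(steps=[[[0,0,0],[0,0,0],1]])

```text
t: 2.95
tool_pos: [0.4171, -0.0933, 0.1905]
tool_rot: [-1.203, 1.213, -1.216]
contact_force: [-1.1, -0.4, -0.4]
opening: 0.0853
```

```bash
python3 -c "
from h import *
move([.4175,-.095,.19],-0.9)
d=ctrl.get_image('wrist');save(d,'w1.png')
for p in [(.4175,-.095,.112),(.4175+.016*.05,-.045,.112),(.4175,-.155,.112),(.42,.11,.1)]: print(p,proj(d,p))"
```

```text
t 2.95 shift [0.0017, 0.0005, 0.0004] turn [-0.18, 0.47, -0.04] pos [0.4171, -0.0933, 0.1905] F [-1.1 -0.4 -0.4] open 0.0853
(0.4175, -0.095, 0.112) [195.29970226 318.70597678]
(0.4183, -0.045, 0.112) [142.5784813 319.2326112]
(0.4175, -0.155, 0.112) [251.17839225 319.08427621]
(0.42, 0.11, 0.1) [-60.96091507 320.16251743]
```

View pics/w1.png

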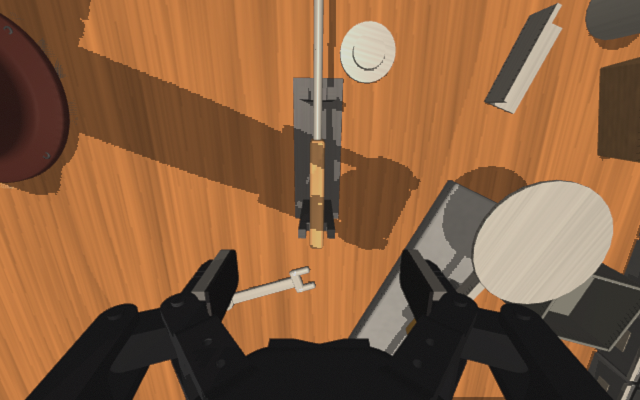

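```bash
python3 -c "
from h import *
move([.4167,-.094,.081],-0.9)"
```

```text
t 3.0 shift [-0.0016, 0.1096, -0.0002] turn [-0.15, 0.34, 0.05] pos [0.4166, -0.0955, 0.1906] F [-0.5 -1.   0.4] open 0.0856
```

Emit:
arm_command(steps=[[[-0.0015,0.05,0],[0,0.3,0],1],[[-0.0015,0.1,0],[0,0.3,0],1],[[-0.0015,0.1095,0],[0,0.3,0],1],[[-0.0015,0.1095,0],[0,0.3,0],0],[[-0.0015,0.1095,0],[0,0.3,0],0]], force=100)

```text
t: 3.5
tool_pos: [0.4183, -0.0955, 0.0834]
tool_rot: [-1.199, 1.216, -1.226]
contact_force: [0.3, -1.0, 1.7]
opening: 0.059
```

Emit:
arm_command(steps=[[[0,0,0],[0,0,0],0],[[0,0,0],[0,0,0],0],[[0,0,0],[0,0,0],0],[[0,0,0],[0,0,0],0]], force=100)

```text
t: 3.9
tool_pos: [0.4188, -0.0958, 0.0843]
tool_rot: [-1.198, 1.215, -1.227]
contact_force: [-0.7, -0.2, 0.1]
opening: 0.0001
```

```bash
python3 -c "
from h import *
move([.4167,-.094,.181],-0.9)"
```

```text
t 3.9 shift [-0.0014, -0.0968, -0.0015] turn [-0.39, -0.04, 0.16] pos [0.4188, -0.0958, 0.0843] F [-0.7 -0.2  0.1] open 0.0001
```

```bash
python3 -c "
from h import *
d=ctrl.get_image('wrist');save(d,'w2.png')
s=ctrl.get_image('scene');save(s,'s2.png',(100,230,230,360),5)"
```

```text
(no output)
```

View pics/w2.png

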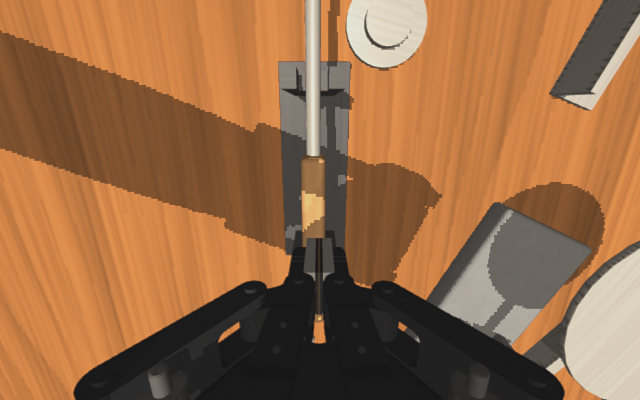

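View pics/s2.png

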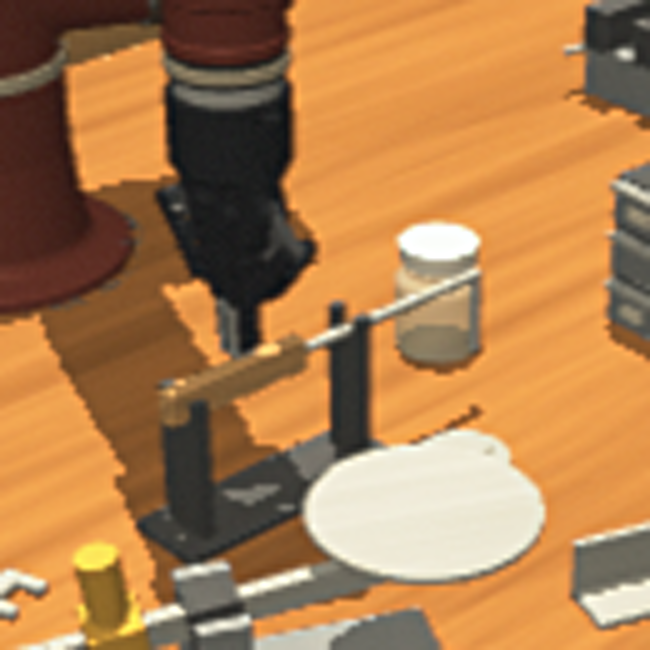

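```bash
python3 -c "
from h import *
o=ctrl.get_obs();print(o)
s=ctrl.get_image('scene');w=ctrl.get_image('wrist')
p=o['tool_pos']
for dz in (0,.02,.03,.05): 
  a=proj(s,p+[0,0,dz]);print(dz,'crop',(a[1]-230)*5,(a[0]-100)*5,'wrist',proj(w,p+[0,0,dz]))
for q in [(.4165,-.094,.112),(.4175,-.044,.112),(.4155,-.154,.112)]:
  a=proj(s,q);print('crop',(a[1]-230)*5,(a[0]-100)*5,'wrist',proj(w,q))
print(w['world_from_camera'].round(3))
"
```

```text
{'t': 4.0, 'q': array([-3.98182534e-01, -3.55699834e-01,  2.16838722e+00, -5.48548580e-05,
        1.32240862e+00, -3.81844018e-01]), 'dq': array([ 0.00026635,  0.00450697,  0.0045398 , -0.000269  ,  0.00158099,
       -0.00156677]), 'effort': array([-3.04614392e-02, -2.00862426e+01, -3.54460323e+01, -1.37084968e-03,
       -2.38106330e-02, -2.29218040e-04]), 'tool_pos': array([ 0.41846336, -0.09554829,  0.08370656]), 'tool_rot': array([-1.19887583,  1.21559324, -1.22589537]), 'contact_force': array([-0.28761868, -0.66897059,  0.6978959 ]), 'wrist_torque': array([ 0.04607744,  0.00626865, -0.01747503]), 'opening': -5.117477023333613e-05}
0 crop 240.74811128050044 396.7803641130281 wrist [226.98211559 318.71838891]
0.02 crop 239.56417100805254 369.2106880227773 wrist [240.07251296 318.91817182]
0.03 crop 238.9646480496782 355.2499721355804 wrist [247.74663764 319.03529271]
0.05 crop 237.7501725167508 326.96924054672127 wrist [266.08613331 319.31518626]
crop 238.93831545620685 355.6253745581887 wrist [244.08883037 315.6681256 ]
crop 300.51579679128935 329.18483803034167 wrist [160.51976234 315.79373823]
crop 161.4880881699719 389.09457569984994 wrist [326.01479353 315.84823911]
[[ 1.     0.016 -0.001  0.419]
 [-0.015  0.951  0.308 -0.016]
 [ 0.006 -0.308  0.951  0.262]
 [ 0.     0.     0.     1.   ]]
```

```bash
python3 -c "
from h import *
d=ctrl.get_image('wrist');save(d,'w3.png',(140,340,240,400),4.5 if 0 else 4)
t=ctrl.get_image('top');save(t,'t3.png',(200,330,220,370),5)"
python3 -c "
import cv2;a=cv2.imread('pics/w3.png');print(a.shape);cv2.imwrite('pics/w3b.png',cv2.resize(a,None,fx=.74,fy=.74))"
```

```text
(800, 640, 3)
```

View pics/w3b.png

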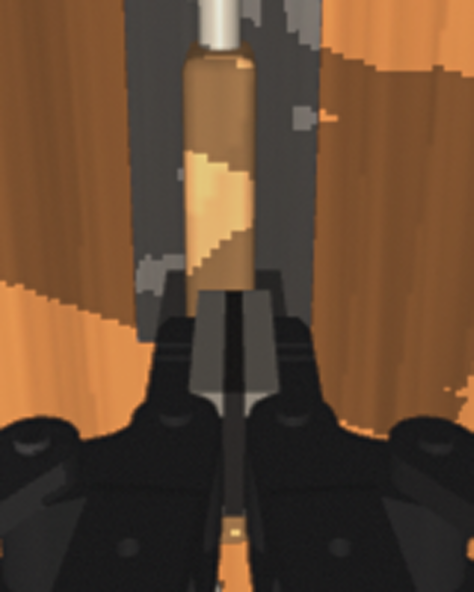

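View pics/t3.png

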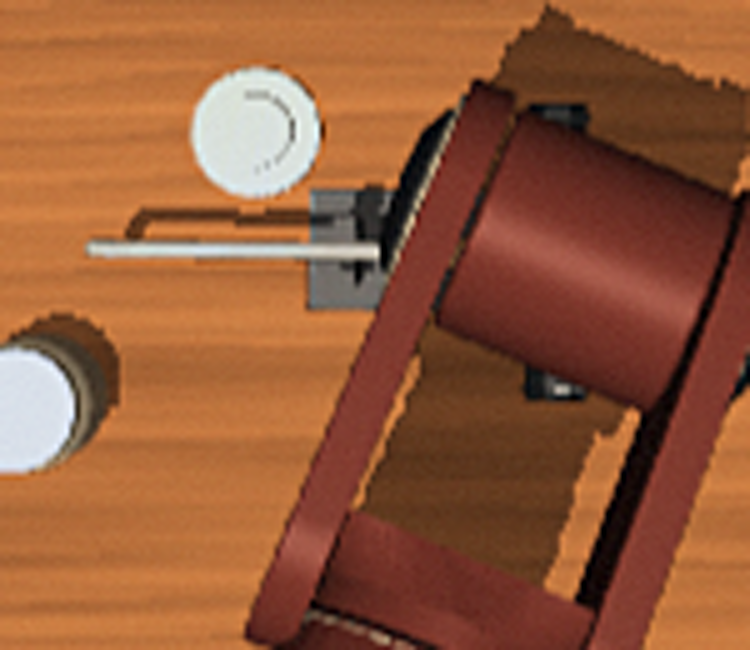

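Emit:
arm_command(steps=[[[-0.001,0,-0.0015],[0,0,0],1],[[-0.001,0,-0.0015],[0,0,0],1],[[-0.001,0,-0.0015],[0,0,0],1],[[-0.001,0,-0.0015],[0,0,0],1],[[-0.001,0,-0.0015],[0,0,0],1]])

```text
t: 4.7
tool_pos: [0.4168, -0.0944, 0.0833]
tool_rot: [-1.199, 1.216, -1.225]
contact_force: [-0.1, -0.1, -0.9]
opening: 0.0724
```

```bash
python3 -c "
from h import *
move([.4165,-.094,.062],-0.9)
d=ctrl.get_image('wrist');save(d,'w4.png')
s=ctrl.get_image('scene');save(s,'s4.png',(100,230,230,360),5)"
```

```text
t 4.7 shift [-0.0005, 0.0213, -0.0004] turn [-0.31, -0.04, 0.13] pos [0.4168, -0.0944, 0.0833] F [-0.1 -0.1 -0.9] open 0.0724
```

View pics/w4.png

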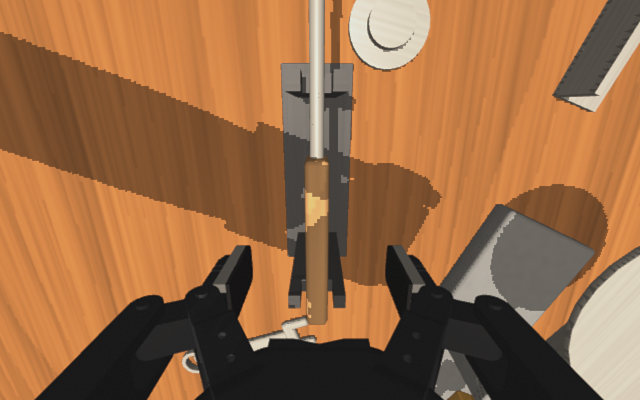

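View pics/s4.png

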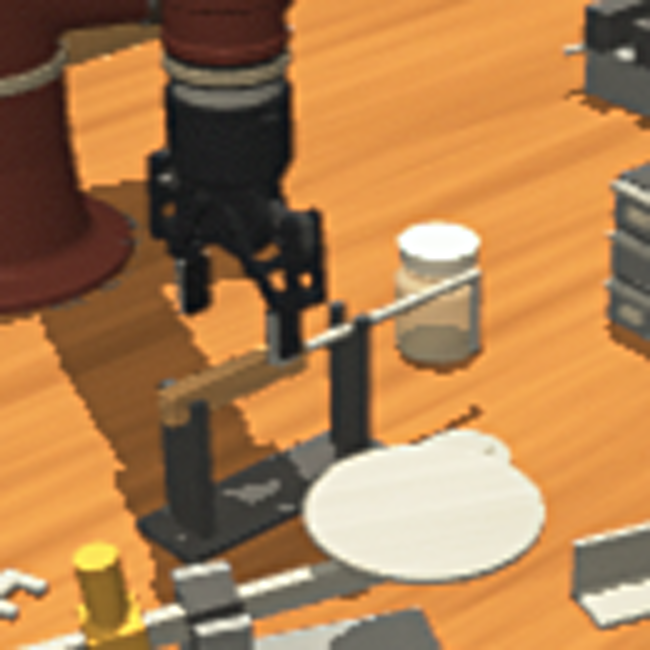

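```bash
python3 -c "
from h import *
s=ctrl.get_image('scene')
for x in (.455,.465):
 for z in (.084,.095,.105,.115,.125):
  print(x,z,[((proj(s,(x,y,z))-[100,230])*5).round(0).tolist() for y in (-.105,-.083)])
for x in (.37,.38):
 for z in (.084,.105,.115,.125):
  print(x,z,[((proj(s,(x,y,z))-[100,230])*5).round(0).tolist() for y in (-.105,-.083)])
"
```

```text
0.455 0.084 [[424.0, 267.0], [411.0, 294.0]]
0.455 0.095 [[409.0, 267.0], [396.0, 294.0]]
0.455 0.105 [[395.0, 266.0], [382.0, 294.0]]
0.455 0.115 [[381.0, 266.0], [368.0, 293.0]]
0.455 0.125 [[367.0, 265.0], [354.0, 293.0]]
0.465 0.084 [[431.0, 278.0], [418.0, 305.0]]
0.465 0.095 [[415.0, 278.0], [402.0, 305.0]]
0.465 0.105 [[401.0, 277.0], [388.0, 304.0]]
0.465 0.115 [[387.0, 277.0], [374.0, 304.0]]
0.465 0.125 [[373.0, 276.0], [360.0, 304.0]]
0.37 0.084 [[373.0, 180.0], [361.0, 207.0]]
0.37 0.105 [[344.0, 178.0], [333.0, 205.0]]
0.37 0.115 [[330.0, 178.0], [319.0, 205.0]]
0.37 0.125 [[317.0, 177.0], [305.0, 204.0]]
0.38 0.084 [[379.0, 190.0], [367.0, 217.0]]
0.38 0.105 [[350.0, 188.0], [338.0, 216.0]]
0.38 0.115 [[336.0, 188.0], [324.0, 215.0]]
0.38 0.125 [[322.0, 187.0], [311.0, 214.0]]
```

Emit:
arm_command(steps=[[[0,0.0275,0],[0,0,0],1],[[0,0.0275,0],[0,0,0],1],[[0,0.0275,0],[0,0,0],0],[[0,0.0275,0],[0,0,0],0],[[0,0.0275,0],[0,0,0],0]], force=80)

```text
t: 5.35
tool_pos: [0.4177, -0.0948, 0.057]
tool_rot: [-1.198, 1.214, -1.227]
contact_force: [0.2, -0.1, 0.3]
opening: 0.0439
```

Emit:
arm_command(steps=[[[0,0,0],[0,0,0],0],[[0,0,0],[0,0,0],0],[[0,0,0],[0,0,0],0]], force=80)

```text
t: 5.65
tool_pos: [0.4185, -0.0951, 0.0581]
tool_rot: [-1.197, 1.213, -1.228]
contact_force: [-1.0, 0.8, 4.3]
opening: 0.0117
```

```bash
python3 -c "
from h import *
move([.4165,-.094,.156],-0.9)
d=ctrl.get_image('wrist');save(d,'w5.png',(100,400,200,440),2)
s=ctrl.get_image('scene');save(s,'s5.png',(100,230,230,360),5)"
```

```text
t 5.65 shift [-0.0008, -0.0979, -0.0012] turn [-0.51, -0.04, 0.2] pos [0.4185, -0.0951, 0.0581] F [-1.   0.8  4.3] open 0.0117
```

View pics/w5.png

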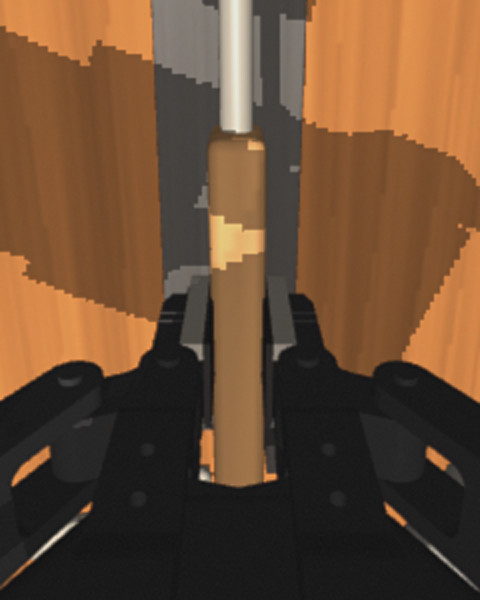

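View pics/s5.png

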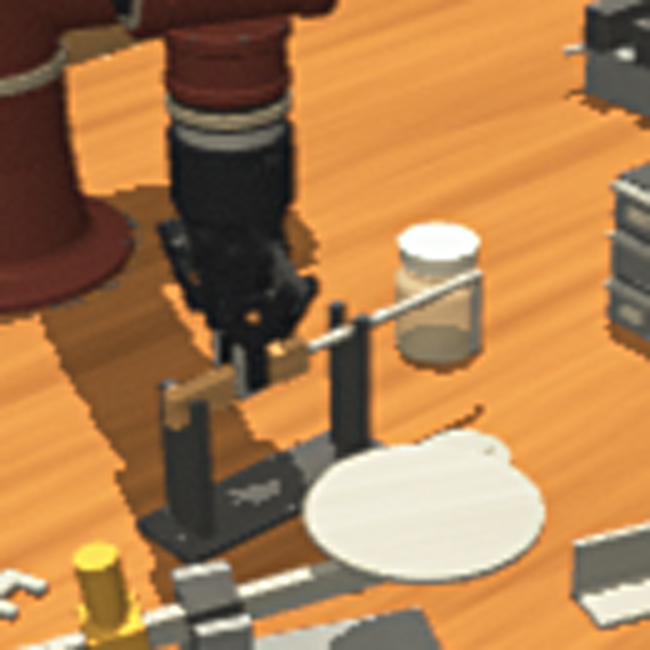

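Emit:
arm_command(steps=[[[0,-0.03,0],[-0.5,0,0.2],0],[[0,-0.08,0],[-0.5,0,0.2],0],[[0,-0.1,0],[-0.5,0,0.2],0],[[0,-0.1,0],[-0.5,0,0.2],0]], force=100)

```text
t: 6.15
tool_pos: [0.4196, -0.0956, 0.1614]
tool_rot: [-1.199, 1.215, -1.226]
contact_force: [0.6, 0.4, -1.5]
opening: 0.0114
```

```bash
python3 -c "
from h import *
move([.5566,.1886,.158],-4.95)
s=ctrl.get_image('scene');save(s,'s6.png',(80,230,230,360),5)
t=ctrl.get_image('top');save(t,'t6.png',(200,330,220,370),5)"
```

```text
t 6.15 shift [-0.2865, 0.0035, 0.1323] turn [-0.37, 4.01, 0.14] pos [0.4196, -0.0956, 0.1614] F [ 0.6  0.4 -1.5] open 0.0114
```

View pics/s6.png

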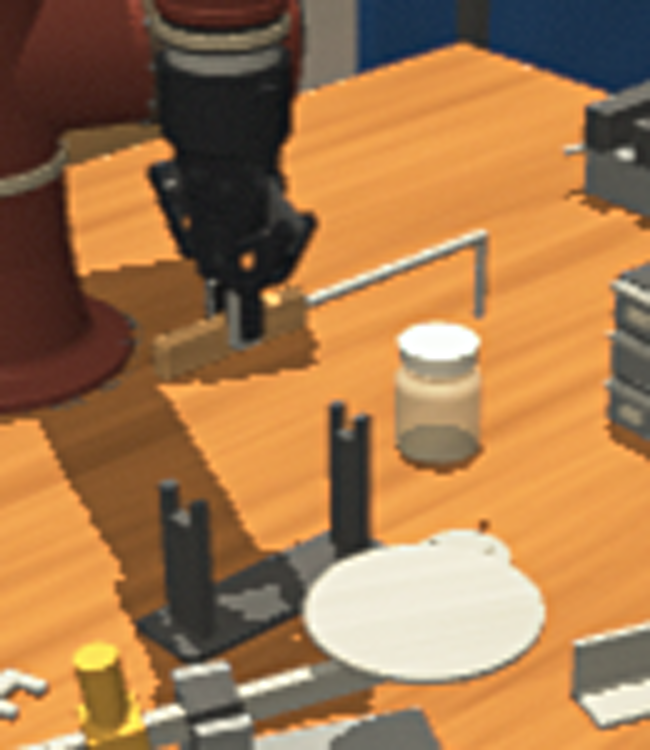

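```bash
python3 -c "
from h import *
s=ctrl.get_image('scene')
for p in [(.4228,.1094,.2033),(.4228,.1094,.1433),(.4185,-.155,.2033)]:print(((proj(s,p)-[80,230])*5).round(0))
move([.5566,.1886,.158],-4.95)
"
```

```text
[231. 479.]
[314. 477.]
[356. 154.]
t 6.3 shift [-0.2851, -0.0027, 0.1357] turn [0.21, 4.01, -0.07] pos [0.4162, -0.0942, 0.1554] F [-0.2  0.6 -2.2] open 0.0117
```

Emit:
arm_command(steps=[[[-0.2865,0.003,0.132],[0,4.0,0],0],[[-0.2865,0.003,0.132],[0,4.0,0],0],[[-0.2865,0.003,0.132],[0,4.0,0],0],[[-0.2865,0.003,0.132],[0,4.0,0],0],[[-0.2865,0.003,0.132],[0,4.0,0],0]])

```text
t: 6.8
tool_pos: [0.5234, 0.1328, 0.1499]
tool_rot: [-1.174, 1.279, -1.268]
contact_force: [0.6, -0.4, -1.2]
opening: 0.0115
```

```bash
python3 -c "
from h import *
move([.5566,.1886,.158],-4.95)"
```

```text
t 6.8 shift [-0.0585, -0.0084, 0.0282] turn [0.52, 0.02, 0.02] pos [0.5234, 0.1328, 0.1499] F [ 0.6 -0.4 -1.2] open 0.0115
```

Emit:
arm_command(steps=[[[-0.0585,-0.0085,0.028],[0.5,0,0],0],[[-0.0585,-0.0085,0.028],[0.5,0,0],0],[[-0.0585,-0.0085,0.028],[0.5,0,0],0]])

```text
t: 7.1
tool_pos: [0.5553, 0.19, 0.155]
tool_rot: [-1.174, 1.273, -1.269]
contact_force: [-0.9, -0.7, -3.3]
opening: 0.0116
```

```bash
python3 -c "
from h import *
move([.5566,.1886,.158],-4.95)
t=ctrl.get_image('top');save(t,'t7.png',(100,270,60,260),3.9)
s=ctrl.get_image('scene');save(s,'s7.png',(60,220,300,470),4.4)
o=ctrl.get_obs();M=R.from_rotvec(o['tool_rot']).as_matrix();r=-M[:,0];print(r)
tip=o['tool_pos']+[0,0,.042]+.205*r; tip[2]-=.06
for d,c,f in((t,(100,60),3.9),(s,(60,300),4.4)):print(tip,((proj(d,tip)-c)*f).round(0),((proj(d,tip+[0,0,.06])-c)*f).round(0))"
```

```text
t 7.1 shift [0.0013, -0.003, 0.0014] turn [0.29, 0.19, 0.11] pos [0.5553, 0.19, 0.155] F [-0.9 -0.7 -3.3] open 0.0116
[ 0.08583596  0.99630644 -0.0023822 ]
[0.57248928 0.39202838 0.13715783] [319. 197.] [304. 151.]
[0.57248928 0.39202838 0.13715783] [326. 490.] [256. 501.]
```

View pics/t7.png

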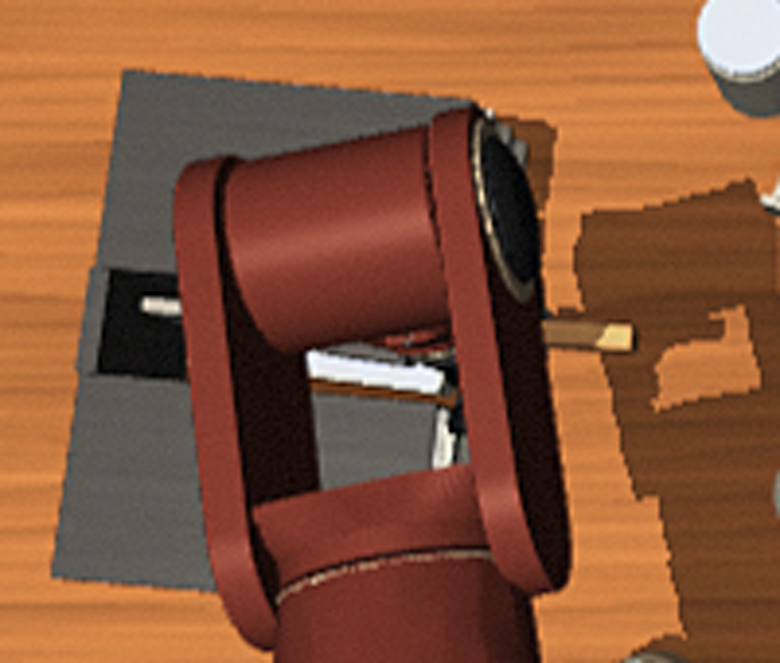

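View pics/s7.png

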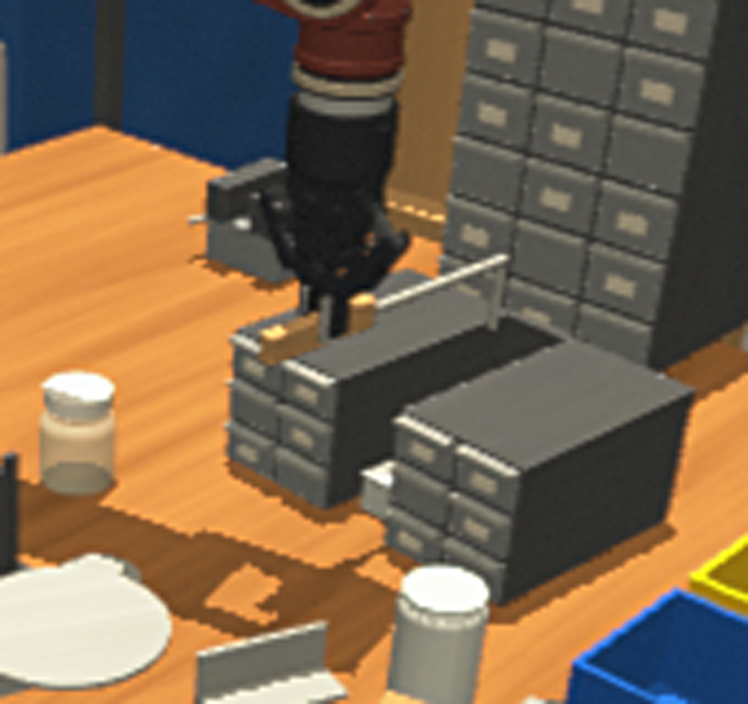

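Emit:
arm_command(steps=[[[0.001,0.045,0.0015],[0.3,0.2,0.1],0],[[0.001,0.09,0.0015],[0.3,0.2,0.1],0],[[0.001,0.11,0.0015],[0.3,0.2,0.1],0],[[0.001,0.127,0.0015],[0.3,0.2,0.1],0],[[0.001,0.127,0.0015],[0.3,0.2,0.1],0]])

```text
t: 7.7
tool_pos: [0.553, 0.1846, 0.0255]
tool_rot: [-1.17, 1.278, -1.275]
contact_force: [-1.0, -0.5, -2.4]
opening: 0.0116
```

```bash
python3 -c "
from h import *
move([.5566,.1886,.028],-4.95)
t=ctrl.get_image('top');save(t,'t8.png',(100,270,60,260),3.9)
s=ctrl.get_image('scene');save(s,'s8.png',(60,220,300,470),4.4)
move([.5566,.1886,.028],-4.95)
"
```

```text
t 7.7 shift [-0.0043, -0.0025, 0.0032] turn [0.27, -0.26, 0.15] pos [0.553, 0.1846, 0.0255] F [-1.  -0.5 -2.4] open 0.0116
t 7.8 shift [-0.0028, 0.0015, 0.0001] turn [-0.11, -0.23, 0.02] pos [0.5562, 0.1858, 0.0295] F [-0.2 -0.5 -2. ] open 0.0115
```

View pics/t8.png

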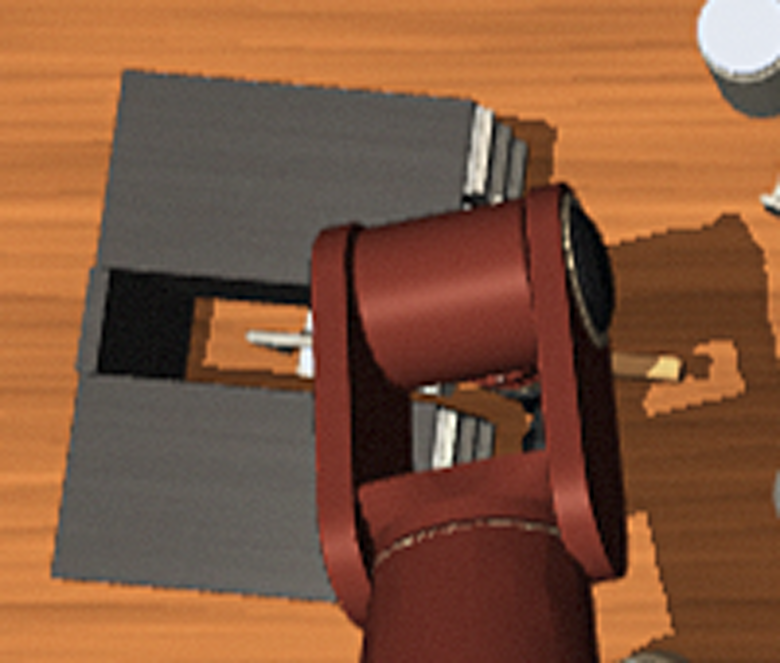

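View pics/s8.png

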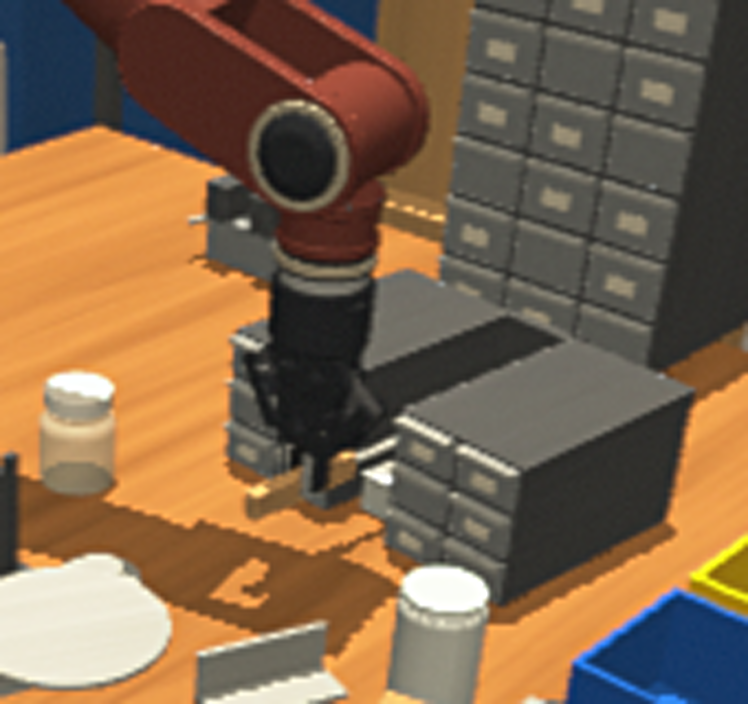

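Emit:
arm_command(steps=[[[0.012,0.002,0],[0,-0.2,0],0],[[0.024,0.002,0],[0,-0.2,0],0],[[0.038,0.002,0],[0,-0.2,0],0],[[0.053,0.002,0],[0,-0.2,0],0],[[0.068,0.002,0],[0,-0.2,0],0]])

```text
t: 8.3
tool_pos: [0.5504, 0.117, 0.0281]
tool_rot: [-1.164, 1.271, -1.274]
contact_force: [-0.7, 3.0, -0.4]
opening: 0.0109
```

```bash
python3 -c "
from h import *
move([.541,.0116,.028],-4.95)
t=ctrl.get_image('top');save(t,'t9.png',(100,270,60,260),3.9)
s=ctrl.get_image('scene');save(s,'s9.png',(60,220,300,470),4.4)
"
```

```text
t 8.3 shift [0.1058, 0.0001, -0.0001] turn [-0.17, -0.06, -0.03] pos [0.5504, 0.117, 0.0281] F [-0.7  3.  -0.4] open 0.0109
```

View pics/t9.png

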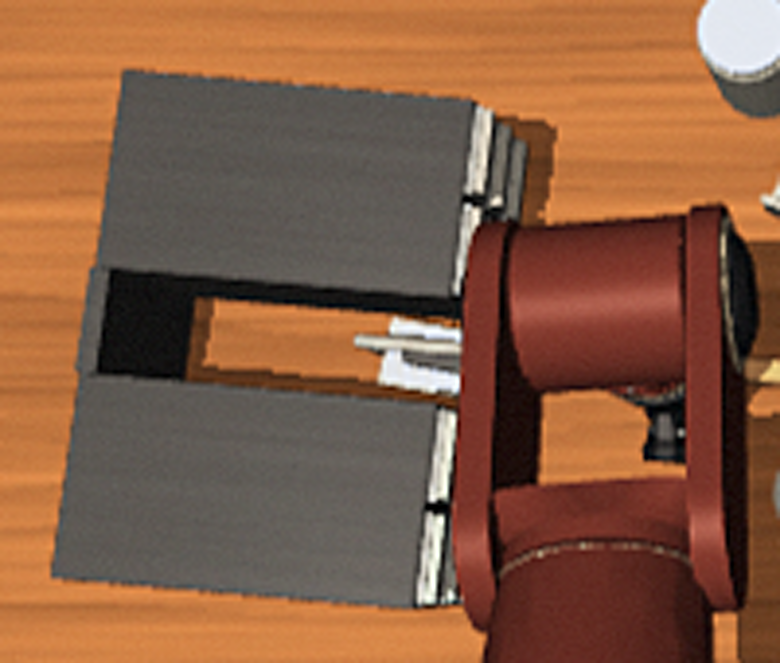

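View pics/s9.png

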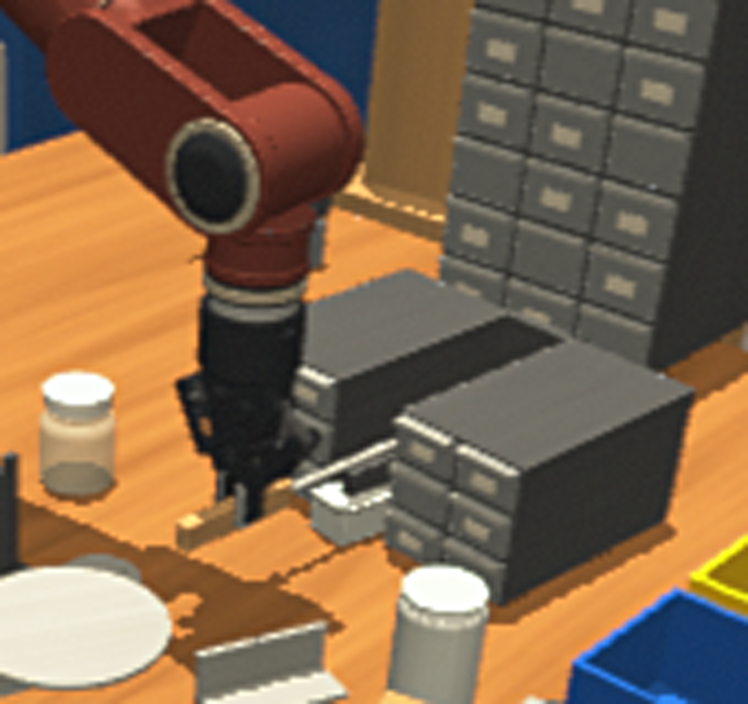

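Emit:
arm_command(steps=[[[0.015,0,-0.002],[0,0,0],0],[[0.032,0,-0.004],[0,0,0],0],[[0.049,0,-0.005],[0,0,0],0],[[0.066,0,-0.005],[0,0,0],0],[[0.08,0,-0.005],[0,0,0],0]])

```text
t: 8.9
tool_pos: [0.5374, 0.0354, 0.0276]
tool_rot: [-1.166, 1.273, -1.277]
contact_force: [0.6, 2.4, -1.2]
opening: 0.0114
```

```bash
python3 -c "
from h import *
move([.541,.0116,.028],-4.95)
t=ctrl.get_image('top');save(t,'t10.png',(100,270,130,330),3.9)
s=ctrl.get_image('scene');save(s,'s10.png',(100,230,270,420),5)
"
```

```text
t 8.9 shift [0.0234, -0.0004, 0.0057] turn [-0.07, -0.16, 0.11] pos [0.5374, 0.0354, 0.0276] F [ 0.6  2.4 -1.2] open 0.0114
```

View pics/t10.png

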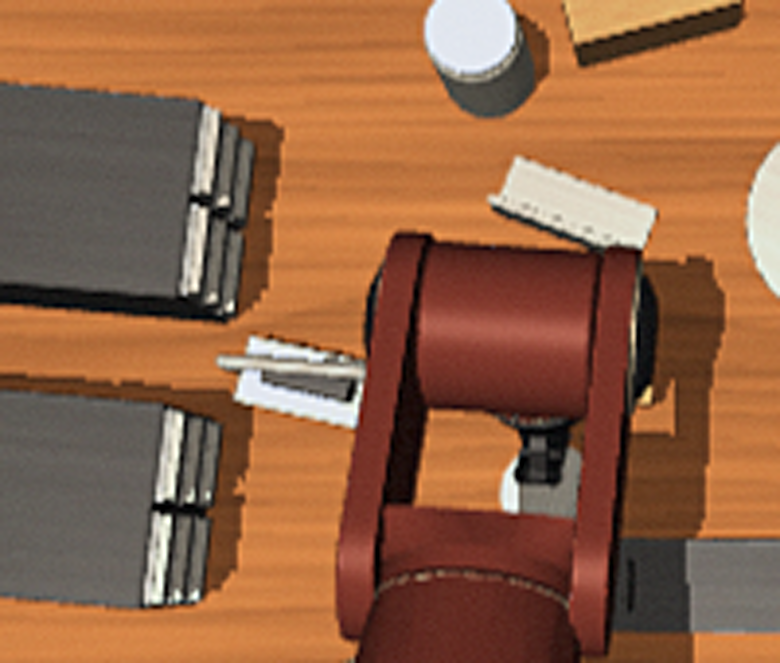

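View pics/s10.png

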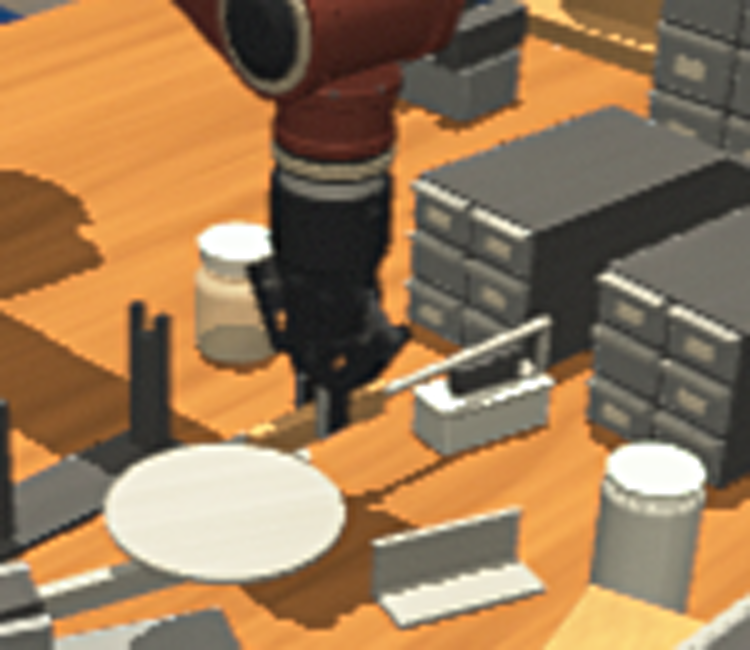

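Emit:
arm_command(steps=[[[0.012,0,-0.002],[0,0,0],0],[[0.026,0,-0.004],[0,0,0],0],[[0.038,0,-0.005],[0,0,0],0],[[0.046,0,-0.005],[0,0,0],0],[[0.048,0,-0.005],[0,0,0],0]])

```text
t: 9.5
tool_pos: [0.528, -0.0138, 0.0278]
tool_rot: [-1.166, 1.274, -1.28]
contact_force: [0.2, 2.1, -3.2]
opening: 0.0114
```

Emit:
arm_command(steps=[[[-0.012,0,0],[0,0,0],0],[[-0.012,-0.05,0],[0,0,0],0],[[-0.012,-0.1,0],[0,0,0],0],[[-0.012,-0.13,0],[0,0,0],0]])

```text
t: 9.9
tool_pos: [0.5308, -0.0009, 0.1623]
tool_rot: [-1.163, 1.269, -1.282]
contact_force: [0.6, 0.3, -1.8]
opening: 0.0114
```

```bash
python3 -c "
from h import *
move([.4172,-.0945,.158],-.9)
t=ctrl.get_image('top');save(t,'t11.png',(100,270,130,330),3.9)
s=ctrl.get_image('scene');save(s,'s11.png',(100,230,270,420),5)
"
```

```text
t 9.9 shift [0.1035, 0.004, -0.1047] turn [-0.38, -4.3, 0.26] pos [0.5308, -0.0009, 0.1623] F [ 0.6  0.3 -1.8] open 0.0114
```

View pics/t11.png

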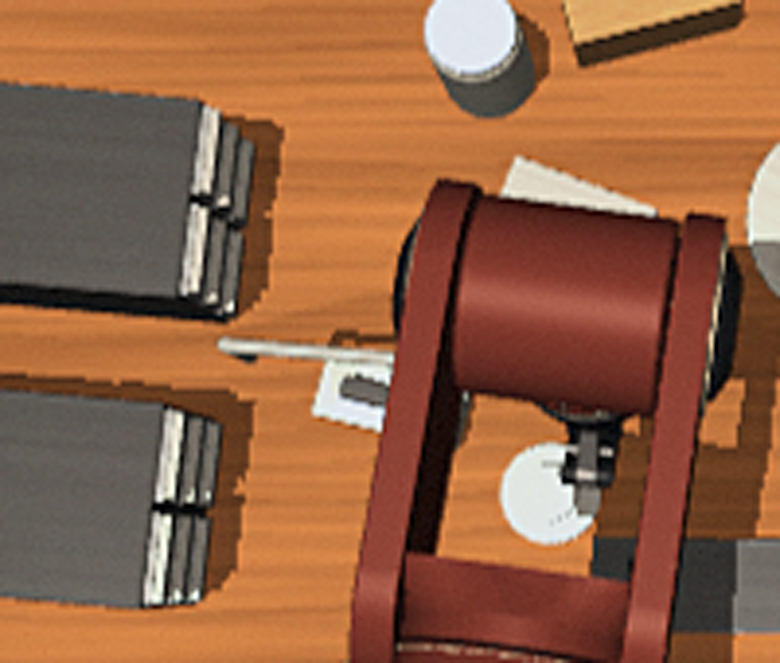

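View pics/s11.png

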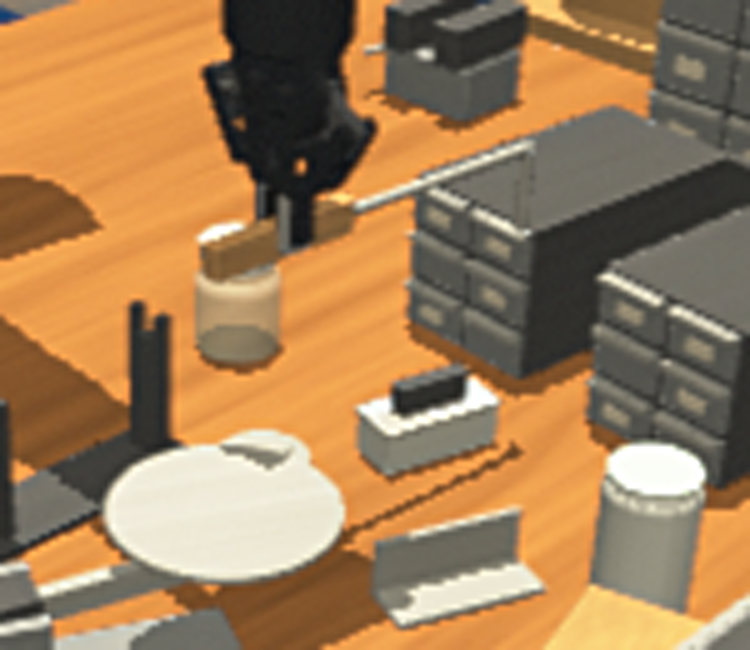

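Emit:
arm_command(steps=[[[0.103,0.003,-0.104],[-0.4,-4.3,0.3],0],[[0.103,0.003,-0.104],[-0.4,-4.3,0.3],0],[[0.103,0.003,-0.104],[-0.4,-4.3,0.3],0],[[0.103,0.003,-0.104],[-0.4,-4.3,0.3],0],[[0.103,0.003,-0.104],[-0.4,-4.3,0.3],0]])

```text
t: 10.5
tool_pos: [0.4194, -0.0943, 0.1594]
tool_rot: [-1.197, 1.218, -1.224]
contact_force: [-0.3, -0.1, -2.3]
opening: 0.0112
```

```bash
python3 -c "
from h import *
move([.4178,-.095,.10],-.9)
t=ctrl.get_image('top');save(t,'t12.png',(200,330,220,370),5)
s=ctrl.get_image('scene');save(s,'s12.png',(80,230,230,360),5)
w=ctrl.get_image('wrist');save(w,'w12.png')
move([.4178,-.095,.10],-.9)
"
```

```text
t 10.5 shift [0.0008, 0.0594, -0.0019] turn [-0.28, -0.09, -0.03] pos [0.4194, -0.0943, 0.1594] F [-0.3 -0.1 -2.3] open 0.0112
t 10.65 shift [0.0015, 0.0601, -0.003] turn [-0.29, 0.08, -0.03] pos [0.4205, -0.0936, 0.1601] F [ 0.4  0.6 -2.2] open 0.0116
```

View pics/w12.png

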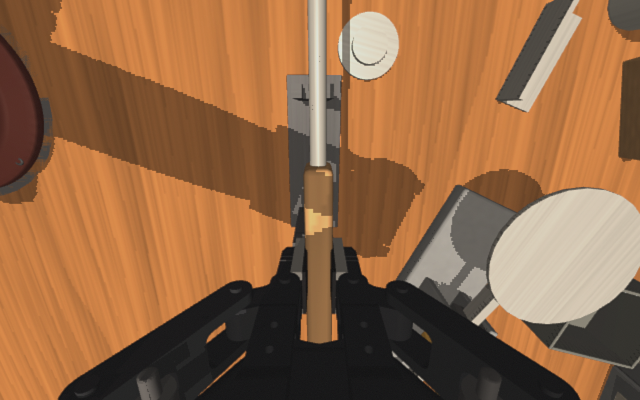

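View pics/s12.png

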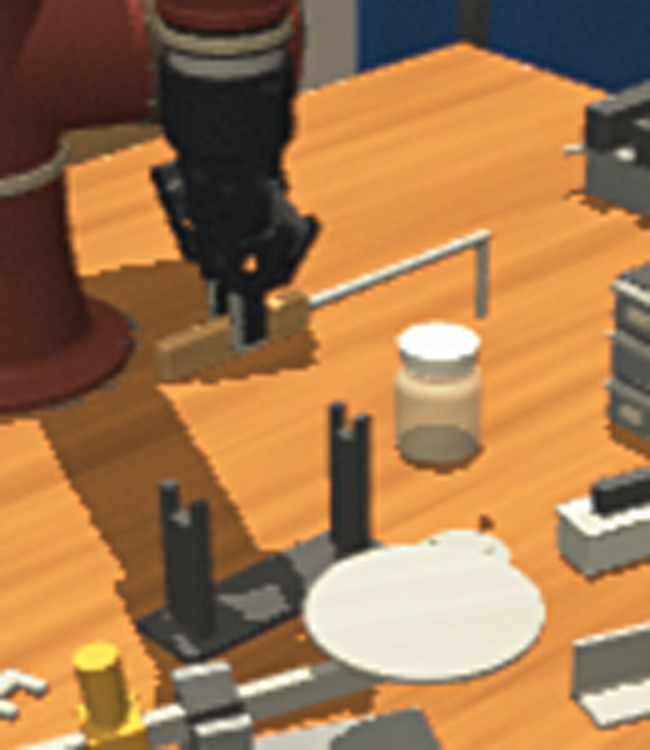

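View pics/t12.png

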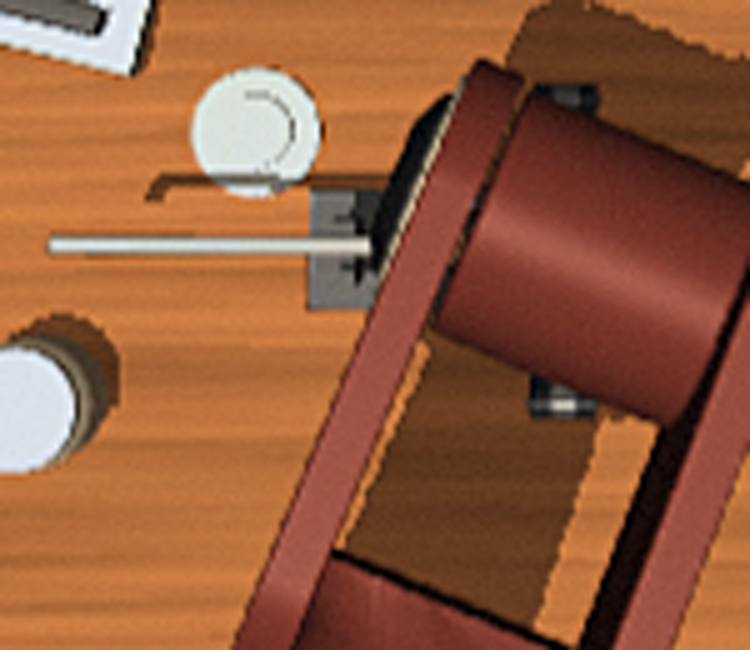

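Emit:
arm_command(steps=[[[0.001,0.03,-0.0025],[-0.3,0,0],0],[[0.001,0.05,-0.0025],[-0.3,0,0],0],[[0.001,0.05,-0.0025],[-0.3,0,0],0]])

```text
t: 10.95
tool_pos: [0.4163, -0.0927, 0.1064]
tool_rot: [-1.206, 1.225, -1.212]
contact_force: [-0.5, -0.1, -2.2]
opening: 0.0117
```

```bash
python3 -c "
from h import *
for i in range(3):
  w=ctrl.get_image('wrist'); move([.418,-.095,.057],-.9)
save(w,'w13.png',(50,350,200,440),2)
"
```

```text
t 11.0 shift [0.0018, 0.0515, 0.0007] turn [0.23, 0.17, -0.12] pos [0.4175, -0.0934, 0.1085] F [-0.1  0.4 -1.8] open 0.0119
t 11.05 shift [0.0011, 0.0531, -0.0005] turn [0.06, 0.16, -0.06] pos [0.4186, -0.0939, 0.1101] F [-0.5  0.7 -1. ] open 0.0116
t 11.1 shift [0.0007, 0.0541, -0.0012] turn [-0.05, 0.15, -0.01] pos [0.4192, -0.0943, 0.1111] F [-0.2 -0.4 -1.5] open 0.0115
```

View pics/w13.png

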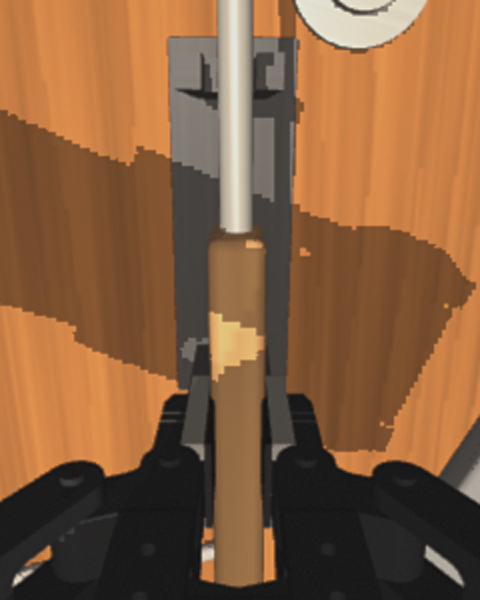

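Emit:
arm_command(steps=[[[0.0005,0.02,-0.0015],[0,0.1,0],0],[[0.0005,0.04,-0.0015],[0,0.1,0],0],[[0.0005,0.052,-0.0015],[0,0.1,0],0],[[0.0005,0.052,-0.0015],[0,0.1,0],0]])

```text
t: 11.5
tool_pos: [0.4193, -0.0944, 0.0607]
tool_rot: [-1.198, 1.219, -1.221]
contact_force: [-0.2, 2.0, 1.6]
opening: 0.0114
```

```bash
python3 -c "
from h import *
for i in range(2):
  s=ctrl.get_image('scene'); move([.418,-.095,.057],-.9)
save(s,'s14.png',(80,230,230,360),5)
w=ctrl.get_image('wrist');save(w,'w14.png',(50,350,200,440),2)
"
```

```text
t 11.55 shift [0.0003, 0.0039, -0.0013] turn [-0.2, 0.05, -0.04] pos [0.4193, -0.0947, 0.0609] F [-0.2  1.5  0.8] open 0.0117
t 11.6 shift [0.0001, 0.004, -0.0012] turn [-0.21, 0.06, 0.0] pos [0.4192, -0.0949, 0.061] F [-0.1  0.9  1.2] open 0.0114
```

View pics/s14.png

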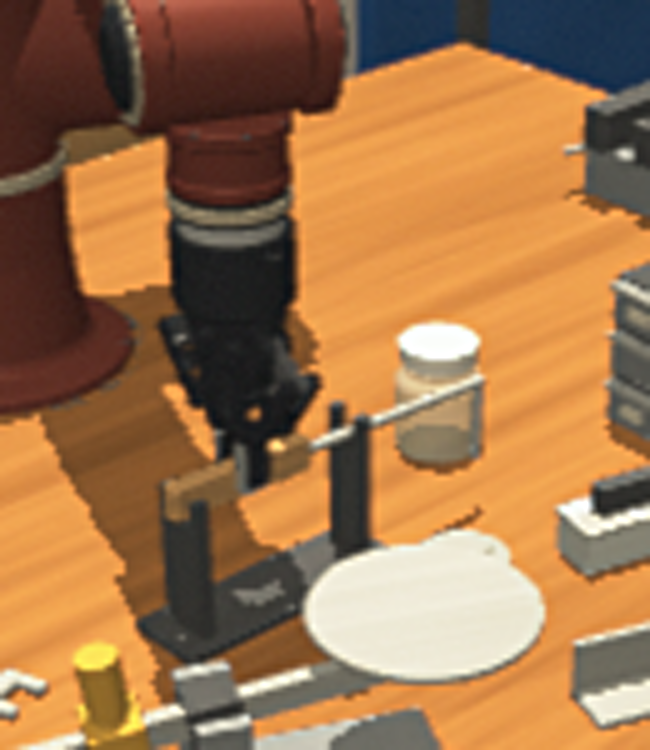

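View pics/w14.png

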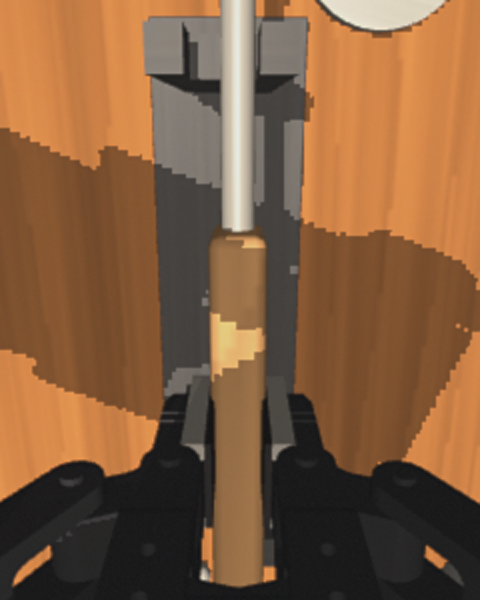

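Emit:
arm_command(steps=[[[0,0.003,-0.001],[0,0,0],0],[[0,0.003,-0.001],[0,0,0],0.12],[[0,0.003,-0.001],[0,0,0],0.3],[[0,0.003,-0.001],[0,0,0],1],[[0,0.003,-0.001],[0,0,0],1]])

```text
t: 12.15
tool_pos: [0.4182, -0.0952, 0.0578]
tool_rot: [-1.2, 1.217, -1.222]
contact_force: [1.1, -1.0, 0.4]
opening: 0.0537
```

Emit:
arm_command(steps=[[[0,0,0],[0,0,0],1],[[0,0,0],[0,0,0],1],[[0,-0.05,0],[0,0,0],1],[[0,-0.1,0],[0,0,0],1]])

```text
t: 12.55
tool_pos: [0.416, -0.0944, 0.1568]
tool_rot: [-1.202, 1.221, -1.219]
contact_force: [1.5, -0.0, 1.4]
opening: 0.0852
```

```bash
python3 -c "
from h import *
s=ctrl.get_image('scene');save(s,'s15.png',(80,230,250,400),5)
w=ctrl.get_image('wrist');save(w,'w15.png')
t=ctrl.get_image('top');save(t,'t15.png',(120,290,150,350),3.9)
move([.418,-.095,.057],-.9)
"
```

```text
t 12.7 shift [-0.0017, 0.1054, -0.0038] turn [-0.7, 0.07, 0.25] pos [0.4205, -0.0962, 0.1625] F [-0.  -0.3  0. ] open 0.0854
```

View pics/s15.png

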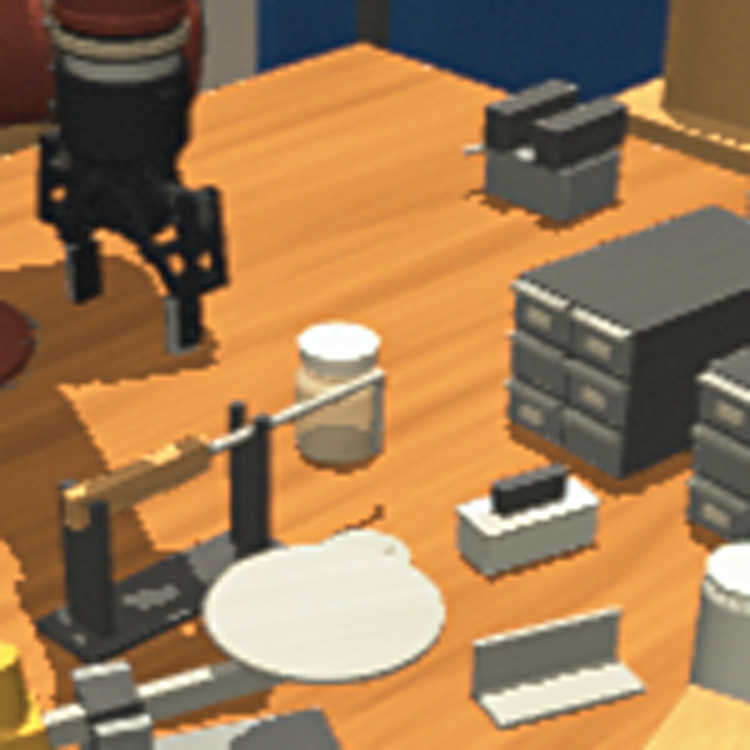

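View pics/w15.png

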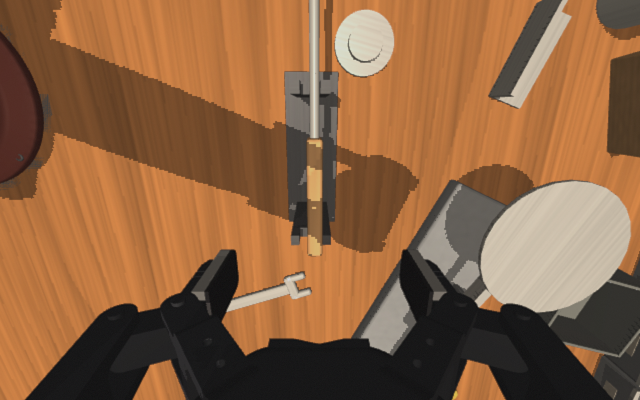

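View pics/t15.png

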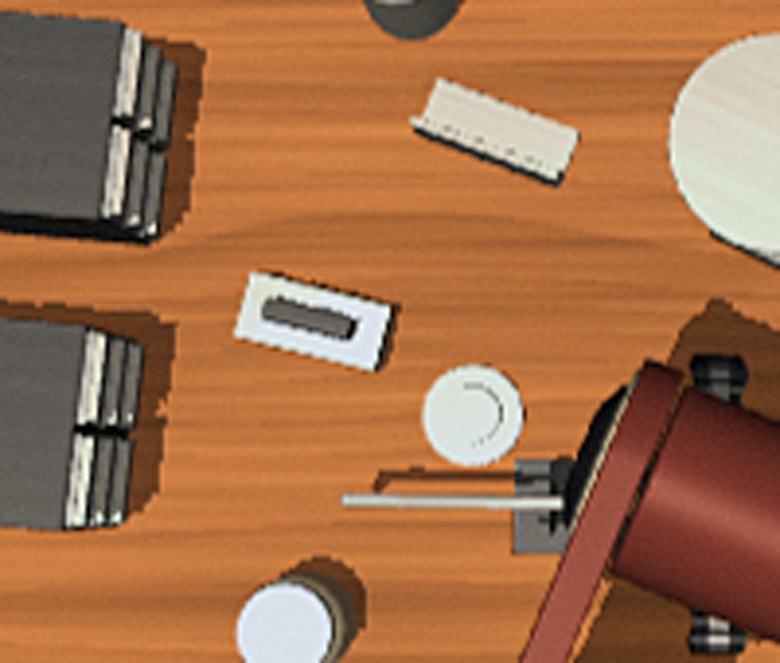

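```bash
python3 -c "
from h import *
t=ctrl.get_image('top')
g=lambda x,y:(120+(y+.5)/3.9-.5,150+(x+.5)/3.9-.5)
L=np.array([at(t,g(*p),.034) for p in [(255,272),(393,305),(377,370),(235,338)]]);B=np.array([at(t,g(*p),.056) for p in [(267,297),(358,319),(352,338),(261,316)]])
print(L.mean(0),B.mean(0)); 
for a in (L,B):
  v=(a[0]+a[3]-a[1]-a[2])/2;print(np.linalg.norm(v),np.degrees(np.arctan2(v[1],v[0])))
c=(L.mean(0)+B.mean(0))/2
move([c[0],c[1],.13],-14)
"
```

```text
[0.53553802 0.14067771 0.034     ] [0.5357634  0.14045544 0.056     ]
0.09073545273169403 76.59836737601697
0.058000705567383015 76.07866673788573
t 12.75 shift [-0.2379, 0.0298, 0.1132] turn [-0.43, 13.16, 0.09] pos [0.4188, -0.0955, 0.1596] F [ 0.5 -0.3 -0.2] open 0.0856
```

Emit:
arm_command(steps=[[[-0.238,0.03,0.113],[-0.4,12.7,0],1],[[-0.238,0.03,0.113],[-0.4,12.7,0],1],[[-0.238,0.03,0.113],[-0.4,12.7,0],1],[[-0.238,0.03,0.113],[-0.4,12.7,0],1],[[-0.238,0.03,0.113],[-0.4,12.7,0],1]])

```text
t: 13.25
tool_pos: [0.5241, 0.1213, 0.1296]
tool_rot: [-1.092, 1.382, -1.382]
contact_force: [0.3, -0.7, 0.3]
opening: 0.0853
```

Emit:
arm_command(steps=[[[-0.026,0,0.012],[0,0,0],1],[[-0.026,0,0.012],[0,0,0],1]])

```text
t: 13.45
tool_pos: [0.541, 0.1464, 0.126]
tool_rot: [-1.099, 1.383, -1.377]
contact_force: [-0.3, -0.6, 0.1]
opening: 0.0857
```

```bash
python3 -c "
from h import *
w=ctrl.get_image('wrist');save(w,'w16.png')
move([.5356,.1406,.13],-13.6)
print(proj(w,(.5356,.1406,.056)))
"
```

```text
t 13.5 shift [0.0052, -0.0035, -0.0038] turn [0.42, 0.23, 0.29] pos [0.5404, 0.1448, 0.1264] F [-0.6 -0.1  0.6] open 0.0853
[202.92855661 314.99837589]
```

View pics/w16.png

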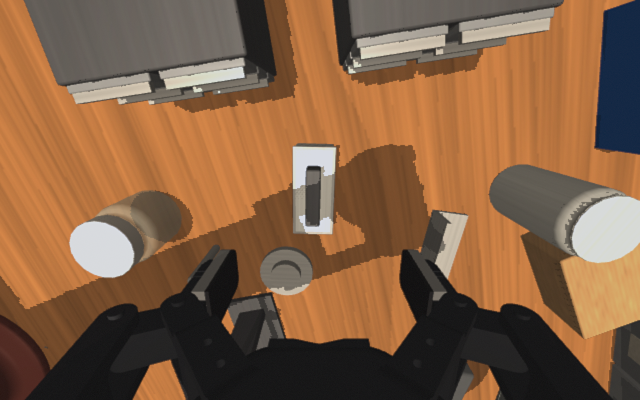

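```bash
python3 -c "
from h import *
move([.535,.1435,.009],-13.6)
"
```

```text
t 13.5 shift [0.0019, 0.1175, -0.0041] turn [0.42, 0.23, 0.29] pos [0.5404, 0.1448, 0.1264] F [-0.6 -0.1  0.6] open 0.0853
```

Emit:
arm_command(steps=[[[0.002,0.04,-0.004],[0.4,0.2,0.3],1],[[0.002,0.08,-0.004],[0.4,0.2,0.3],1],[[0.002,0.1,-0.004],[0.4,0.2,0.3],1],[[0.002,0.11,-0.004],[0.4,0.2,0.3],1],[[0.002,0.11,-0.004],[0.4,0.2,0.3],1]])

```text
t: 14.0
tool_pos: [0.5331, 0.1424, 0.0144]
tool_rot: [-1.091, 1.385, -1.381]
contact_force: [0.7, -0.3, 0.3]
opening: 0.0856
```

```bash
python3 -c "
from h import *
w=ctrl.get_image('wrist');save(w,'w17.png')
s=ctrl.get_image('scene');save(s,'s17.png',(80,230,280,410),5)
move([.535,.1435,.009],-13.6)
"
```

```text
t 14.1 shift [-0.0003, 0.0085, -0.0009] turn [-0.05, -0.01, -0.03] pos [0.5358, 0.143, 0.0175] F [-0.3 -0.4  0.4] open 0.0853
```

View pics/w17.png

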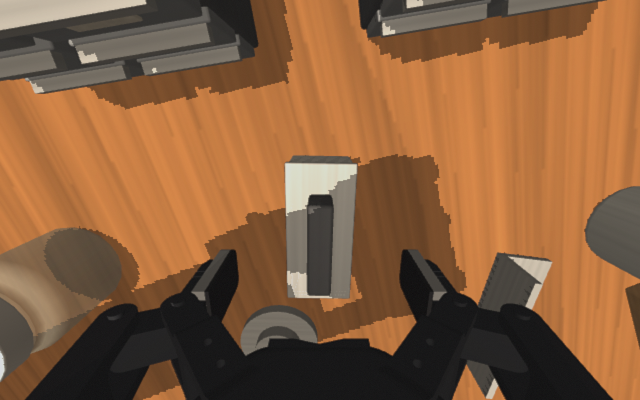

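View pics/s17.png

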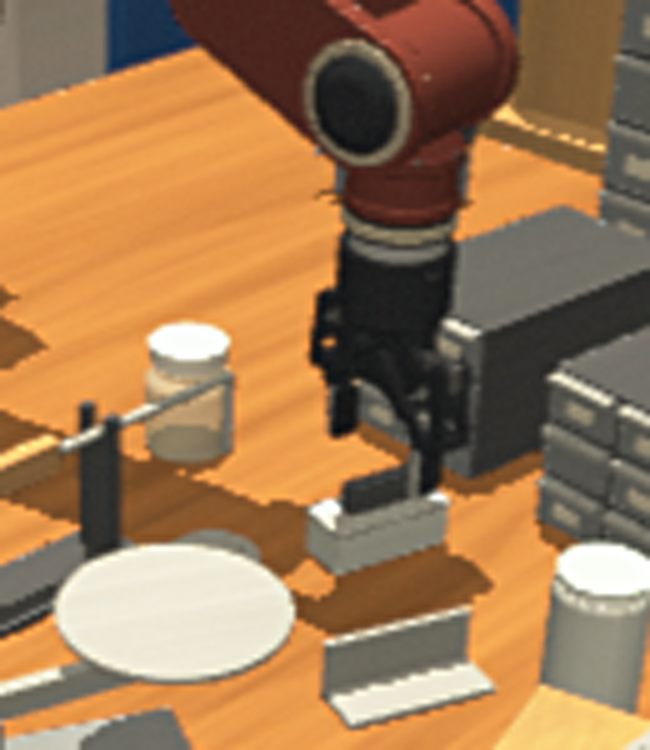

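```bash
python3 -c "
from h import *
w=ctrl.get_image('wrist')
o=ctrl.get_obs();p=o['tool_pos'];print(p)
for z in (.04,.056):print(proj(w,(p[0],p[1],z)))
for rc in [(204,319),(293,319)]: print(at(w,rc,.056))
"
```

```text
[0.53645376 0.14323644 0.01817184]
[241.04991332 319.57041123]
[253.9786219  319.68755993]
[0.54301667 0.17215279 0.056     ]
[0.53004471 0.1182546  0.056     ]
```

Emit:
arm_command(steps=[[[-0.0015,0.009,0],[0,0,0],1],[[-0.0015,0.009,0],[0,0,0],0],[[-0.0015,0.009,0],[0,0,0],0],[[-0.0015,0.009,0],[0,0,0],0],[[-0.0015,0.009,0],[0,0,0],0]], force=70)

```text
t: 14.65
tool_pos: [0.537, 0.1448, 0.0094]
tool_rot: [-1.085, 1.38, -1.382]
contact_force: [0.5, -0.2, -0.5]
opening: 0.0284
```

Emit:
arm_command(steps=[[[0,0,0],[0,0,0],0],[[0,0,0],[0,0,0],0],[[0,0,0],[0,0,0],0]])

```text
t: 14.95
tool_pos: [0.5368, 0.1449, 0.0095]
tool_rot: [-1.085, 1.38, -1.382]
contact_force: [-1.4, 1.1, 0.9]
opening: 0.0118
```

```bash
python3 -c "
from h import *
w=ctrl.get_image('wrist');save(w,'w18.png',(100,400,200,440),2)
move([.535,.1435,.009],-13.6)
"
```

```text
t 15.0 shift [0.0018, 0.0005, -0.0014] turn [-0.12, 0.02, -0.07] pos [0.5368, 0.1449, 0.0095] F [-2.1  0.9  2. ] open 0.0121
```

View pics/w18.png

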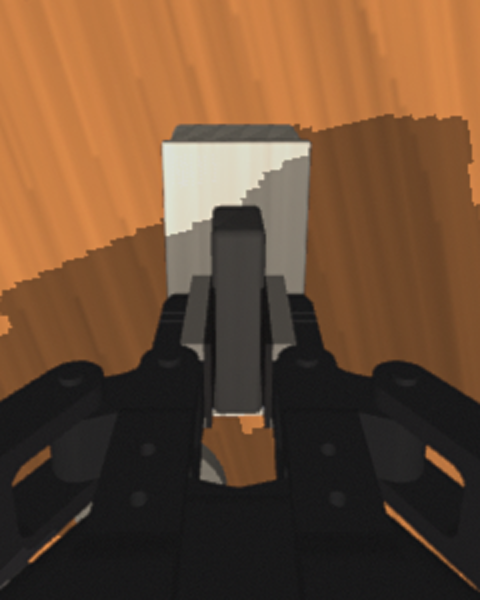

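Emit:
arm_command(steps=[[[0,-0.02,0],[0,0,0],0],[[0,-0.06,0],[0,0,0],0],[[0,-0.1,0],[0,0,0],0],[[0,-0.15,0],[0,0,0],0],[[0,-0.18,0],[0,0,0],0]])

```text
t: 15.5
tool_pos: [0.5372, 0.1447, 0.1924]
tool_rot: [-1.082, 1.378, -1.383]
contact_force: [0.5, 0.7, -4.8]
opening: 0.0118
```

```bash
python3 -c "
from h import *
w=ctrl.get_image('wrist');save(w,'w19.png',(100,400,200,440),2)
move([.630,-.145,.19],-20)
s=ctrl.get_image('scene');save(s,'s19.png',(60,230,270,420),5)
"
```

```text
t 15.55 shift [0.2608, 0.0085, 0.1557] turn [-0.72, 6.41, -0.33] pos [0.5398, 0.1451, 0.1978] F [1.9 0.8 0.6] open 0.0121
```

View pics/s19.png

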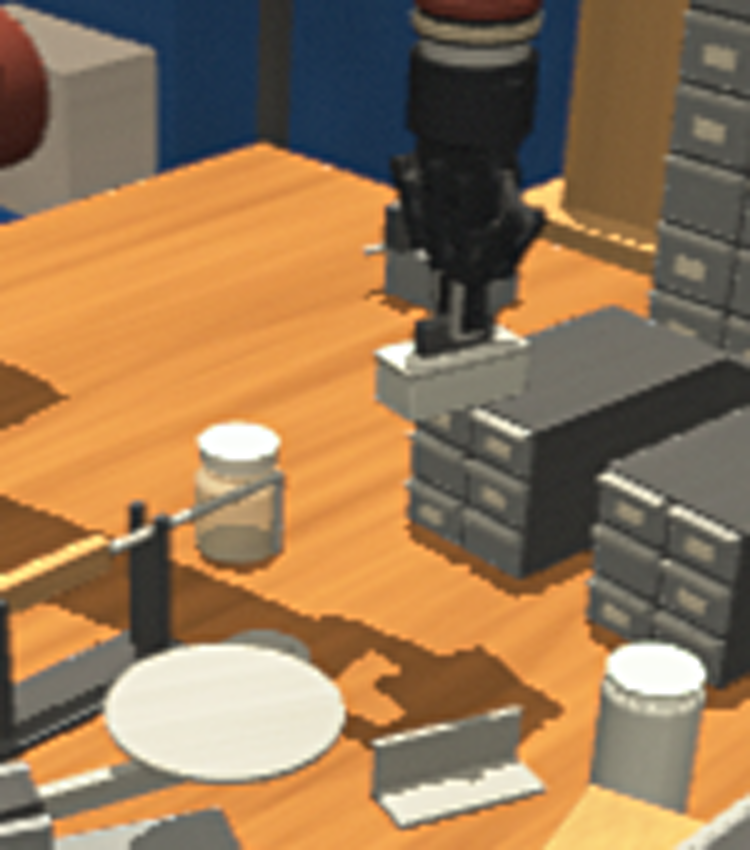

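Emit:
arm_command(steps=[[[0.04,0.0,0.023],[-0.7,6.4,-0.3],0],[[0.09,0.003,0.053],[-0.7,6.4,-0.3],0],[[0.13,0.006,0.078],[-0.7,6.4,-0.3],0],[[0.17,0.008,0.101],[-0.7,6.4,-0.3],0],[[0.21,0.008,0.125],[-0.7,6.4,-0.3],0]])

```text
t: 16.1
tool_pos: [0.6098, -0.0899, 0.1818]
tool_rot: [-1.028, 1.468, -1.457]
contact_force: [1.2, 0.1, -4.9]
opening: 0.0114
```

```bash
python3 -c "
from h import *
move([.630,-.145,.19],-20)
"
```

```text
t 16.1 shift [0.0448, -0.0084, 0.0378] turn [0.44, -0.01, 0.03] pos [0.6098, -0.0899, 0.1818] F [ 1.2  0.1 -4.9] open 0.0114
```

Emit:
arm_command(steps=[[[0.025,-0.004,0.021],[0.4,0,0],0],[[0.045,-0.008,0.038],[0.4,0,0],0],[[0.045,-0.008,0.038],[0.4,0,0],0],[[0.045,-0.008,0.038],[0.4,0,0],0]])

```text
t: 16.5
tool_pos: [0.6285, -0.1451, 0.1854]
tool_rot: [-1.027, 1.468, -1.458]
contact_force: [-0.8, -0.0, -4.7]
opening: 0.012
```

```bash
python3 -c "
from h import *
w=ctrl.get_image('wrist');save(w,'w20.png')
s=ctrl.get_image('scene');save(s,'s20.png',(100,230,230,360),5)
move([.630,-.145,.15],-20)
"
```

```text
t 16.6 shift [0.0005, 0.0368, 0.0016] turn [0.28, 0.03, 0.01] pos [0.6289, -0.144, 0.1868] F [ 0.6 -0.2 -3.9] open 0.0117
```

View pics/w20.png

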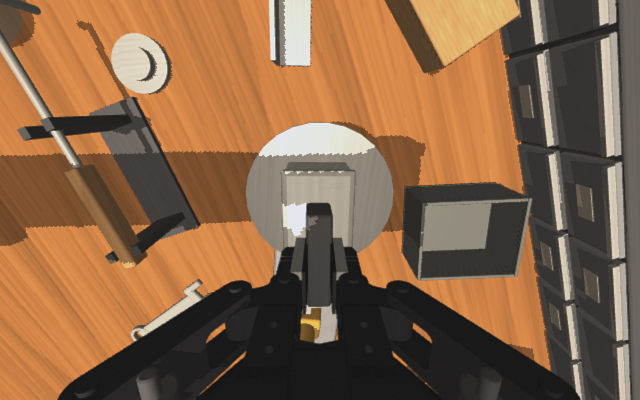

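View pics/s20.png

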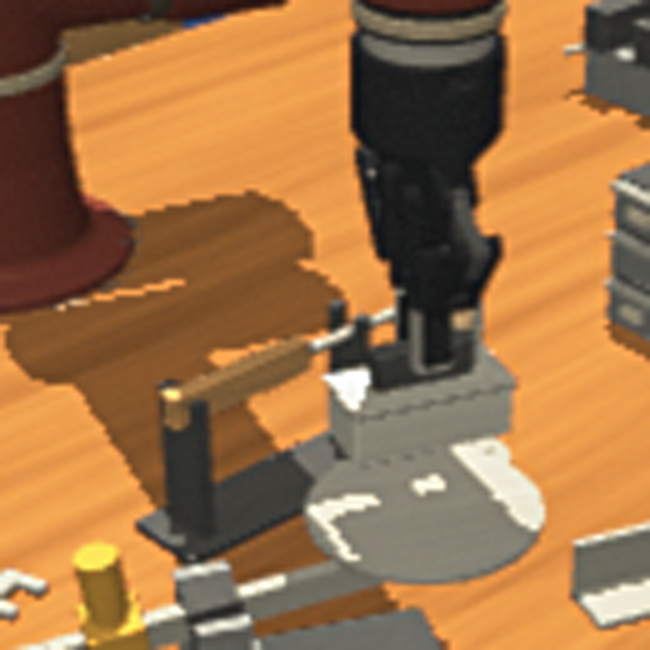

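Emit:
arm_command(steps=[[[0,0.025,0.0015],[0.2,0,0],0],[[0,0.04,0.0015],[0.2,0,0],0],[[0,0.048,0.0015],[0.2,0,0],0],[[0,0.055,0.0015],[0.2,0,0],0],[[0,0.061,0.0015],[0.2,0,0],0]])

```text
t: 17.1
tool_pos: [0.6303, -0.1442, 0.1261]
tool_rot: [-1.024, 1.461, -1.46]
contact_force: [0.6, 0.4, -2.1]
opening: 0.0121
```

Emit:
arm_command(steps=[[[0,0.004,0],[0,0,0],0],[[0,0.008,0],[0,0,0],0],[[0,0.008,0],[0,0,0],0]])

```text
t: 17.4
tool_pos: [0.6307, -0.1444, 0.1181]
tool_rot: [-1.024, 1.461, -1.461]
contact_force: [-0.2, -0.7, -3.4]
opening: 0.0117
```

```bash
python3 -c "
from h import *
s=ctrl.get_image('scene');save(s,'s21.png',(120,250,180,340),4.8)
move([.630,-.145,.112],-20)
"
```

```text
t 17.45 shift [0.0008, 0.0065, -0.0005] turn [-0.03, 0.05, -0.0] pos [0.6307, -0.1444, 0.1185] F [-0.2  0.2 -2.2] open 0.0117
```

View pics/s21.png

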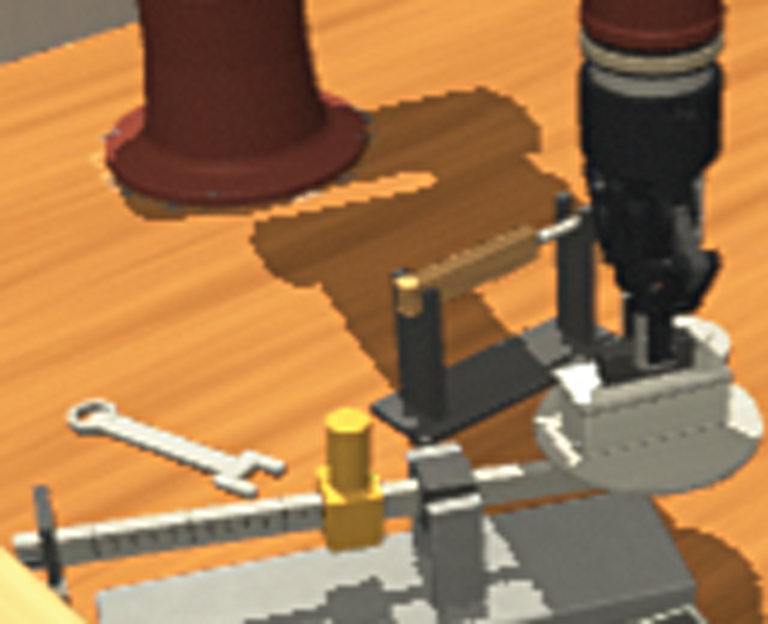

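Tin on the pan, beam end has risen (bar at left, about row 235). Push 6 mm lower to the stop, then release.

Emit:
arm_command(steps=[[[0,0.003,0],[0,0,0],0],[[0,0.006,0],[0,0,0],0],[[0,0.0065,0],[0,0,0],0.16],[[0,0.0065,0],[0,0,0],0.3],[[0,0.0065,0],[0,0,0],0.6]])

```text
t: 17.95
tool_pos: [0.6314, -0.1445, 0.1128]
tool_rot: [-1.022, 1.459, -1.462]
contact_force: [0.4, -0.2, -0.1]
opening: 0.0392
```

```bash
python3 -c "
from h import *
s=ctrl.get_image('scene');save(s,'s22.png',(120,250,180,340),4.8)
w=ctrl.get_image('wrist');save(w,'w22.png')
move([.630,-.145,.112],-20)
"
```

```text
t 18.05 shift [0.0009, 0.0008, -0.0011] turn [-0.11, 0.05, -0.01] pos [0.6313, -0.1445, 0.1128] F [0.5 1.  0.7] open 0.0512
```

View pics/s22.png

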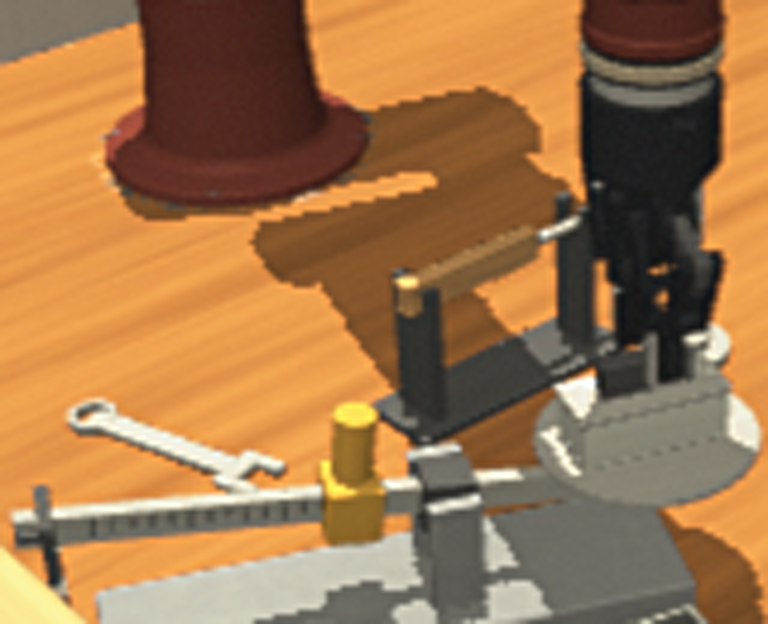

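View pics/w22.png

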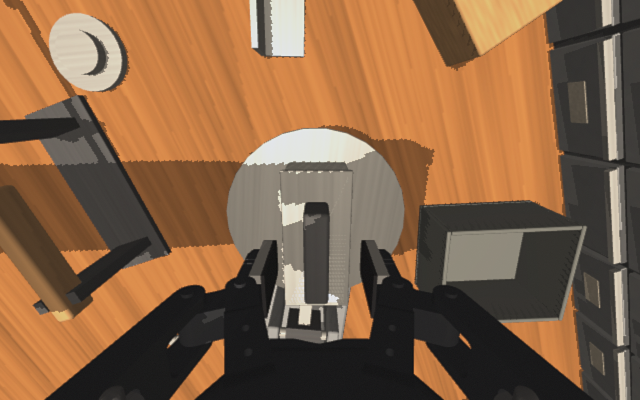

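Emit:
arm_command(steps=[[[0,0,0],[0,0,0],0.8],[[0,-0.03,0],[0,0,0],0.8],[[0,-0.08,0],[0,0,0],0.8],[[0,-0.12,0],[0,0,0],0.8]])

```text
t: 18.45
tool_pos: [0.6313, -0.1444, 0.235]
tool_rot: [-1.022, 1.458, -1.462]
contact_force: [1.2, -0.7, 0.1]
opening: 0.068
```

```bash
python3 -c "
from h import *
s=ctrl.get_image('scene');save(s,'s23.png',(170,250,180,340),4.8)
w=ctrl.get_image('wrist');save(w,'w23.png')
t=ctrl.get_image('top');save(t,'t23.png',(120,250,310,490),4.4)
print(ctrl.get_obs()['q'])
d=np.array([-.428,-.9036])
k=np.array([.579,-.2527])+.046*d
print(k);move([k[0],k[1],.16],64.7)
"
```

```text
[-3.39852415e-01  8.10497718e-02  1.51246781e+00  2.52548268e-04
  1.53666497e+00  8.21370218e-03]
[ 0.559312  -0.2942656]
t 18.6 shift [0.1655, 0.0782, -0.0198] turn [-0.54, -84.64, 0.47] pos [0.6335, -0.1452, 0.2385] F [-0.7 -0.6 -0.7] open 0.0684
```

View pics/s23.png

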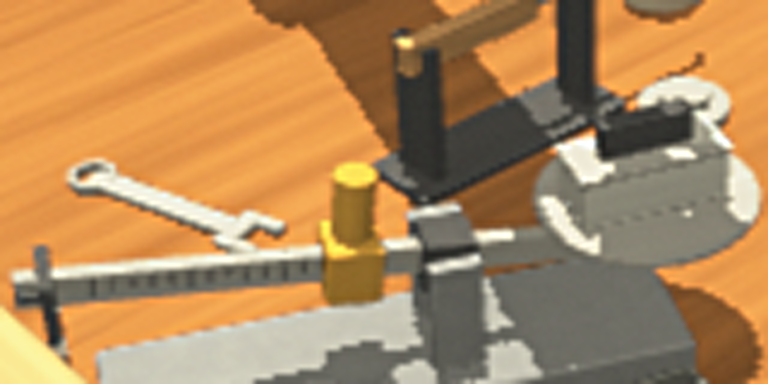

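View pics/t23.png

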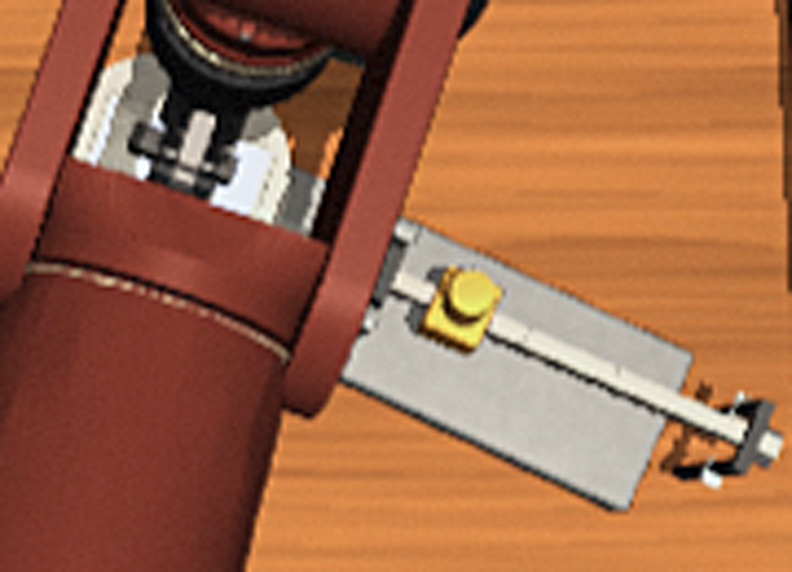

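View pics/w23.png

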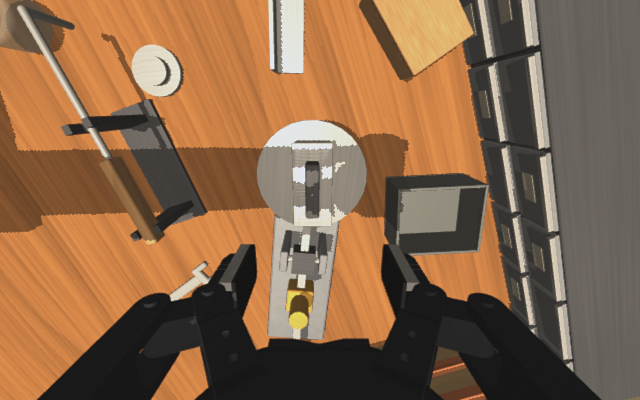

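```bash
python3 -c "
from h import *
s=ctrl.get_image('scene');t=ctrl.get_image('top')
f=lambda x,y,r,c,k:(r+(y+.5)/k-.5,c+(x+.5)/k-.5)
print('cap',tri([t,s],[f(375,265,120,310,4.4),f(437,232,170,180,4.8)]))
print('knob tri',tri([t,s],[f(474,292,120,310,4.4),f(355,175,170,180,4.8)]))
print('knob',at(t,f(474,292,120,310,4.4),.149),'end',at(t,f(770,446,120,310,4.4),.1125))
print('pan', at(t,f(175.5,161.5,120,310,4.4),.129))
move([.56,-.295,.16],64.7)
"
```

```text
cap [ 0.5784219  -0.25399177  0.09989051]
knob tri [ 0.55875388 -0.29367168  0.14739033]
knob [ 0.5582373  -0.29370192  0.149     ] end [ 0.48126041 -0.45426577  0.1125    ]
pan [ 0.62985705 -0.14521303  0.129     ]
t 18.7 shift [0.1658, 0.0727, -0.0156] turn [-0.11, -84.64, 0.08] pos [0.6311, -0.1444, 0.2327] F [ 0.5 -0.1 -0.7] open 0.0681
```

Emit:
arm_command(steps=[[[0.166,0.05,-0.016],[0,-84.3,0],0.5],[[0.166,0.05,-0.016],[0,-84.3,0],0.5],[[0.166,0.05,-0.016],[0,-84.3,0],0.5],[[0.166,0.05,-0.016],[0,-84.3,0],0.5],[[0.166,0.05,-0.016],[0,-84.3,0],0.5]])

```text
t: 19.2
tool_pos: [0.5557, -0.2969, 0.1776]
tool_rot: [-1.37, 0.92, -0.911]
contact_force: [0.2, 0.9, 0.9]
opening: 0.0429
```

```bash
python3 -c "
from h import *
move([.558,-.295,.16],64.4)
"
```

```text
t 19.2 shift [-0.0008, 0.0176, 0.0029] turn [0.09, -41.93, -0.31] pos [0.5557, -0.2969, 0.1776] F [0.2 0.9 0.9] open 0.0429
```

Emit:
arm_command(steps=[[[-0.001,0.01,0.003],[0,-42,0],0.5],[[-0.001,0.01,0.003],[0,-42,0],0.5],[[-0.001,0.01,0.003],[0,-42,0],0.5],[[-0.001,0.01,0.003],[0,-42,0],0.5],[[-0.001,0.01,0.003],[0,-42,0],0.5]])

```text
t: 19.7
tool_pos: [0.5568, -0.294, 0.1647]
tool_rot: [-1.54, 0.352, -0.337]
contact_force: [0.9, -0.2, 0.4]
opening: 0.0427
```

```bash
python3 -c "
from h import *
w=ctrl.get_image('wrist');save(w,'w24.png')
w=ctrl.get_image('wrist')
o=ctrl.get_obs();p=o['tool_pos']
print(proj(w,(.5585,-.2937,.149)),[proj(w,(p[0],p[1],z)) for z in (.149,)])
move([.558,-.295,.086],64.4)
"
```

```text
[219.94918673 319.37030967] [array([218.34013234, 318.13071697])]
t 19.8 shift [0.0022, 0.079, -0.0006] turn [-0.07, 0.05, -0.55] pos [0.5569, -0.294, 0.165] F [-0.3  0.2 -0.4] open 0.0426
```

View pics/w24.png

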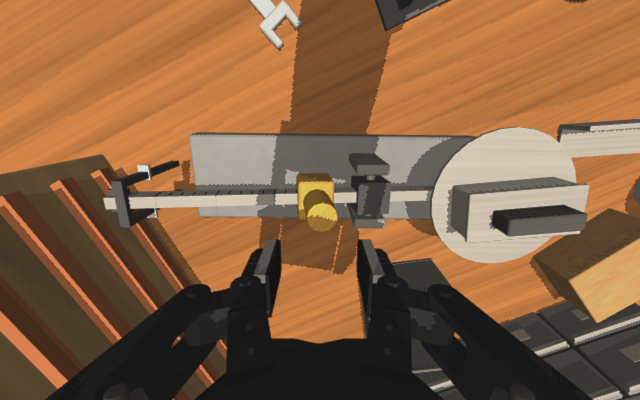

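Emit:
arm_command(steps=[[[0.001,0.03,0.001],[0,0,-0.3],0.5],[[0.001,0.06,0.001],[0,0,-0.3],0.5],[[0.001,0.077,0.001],[0,0,-0.3],0.5],[[0.001,0.077,0.001],[0,0,-0.3],0.5]])

```text
t: 20.2
tool_pos: [0.555, -0.2913, 0.0833]
tool_rot: [-1.537, 0.36, -0.342]
contact_force: [-1.1, 0.3, -0.5]
opening: 0.0425
```

```bash
python3 -c "
from h import *
w=ctrl.get_image('wrist');save(w,'w25.png')
s=ctrl.get_image('scene');save(s,'s25.png',(130,250,180,340),4.8)
move([.558,-.295,.086],64.4)
"
```

```text
t 20.3 shift [0.0011, 0.002, -0.0015] turn [-0.08, -0.01, -0.27] pos [0.5577, -0.2931, 0.088] F [0.5 0.6 0.8] open 0.0425
```

View pics/w25.png

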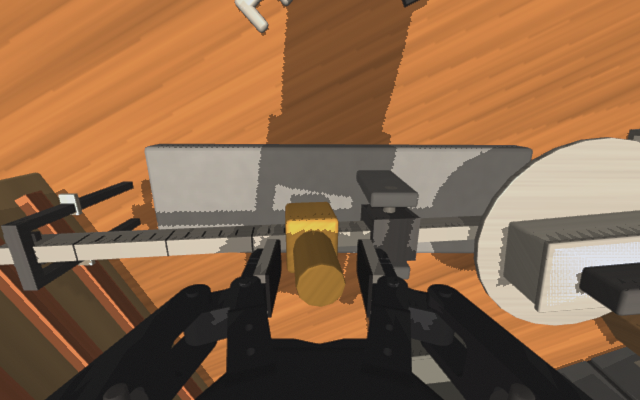

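View pics/s25.png

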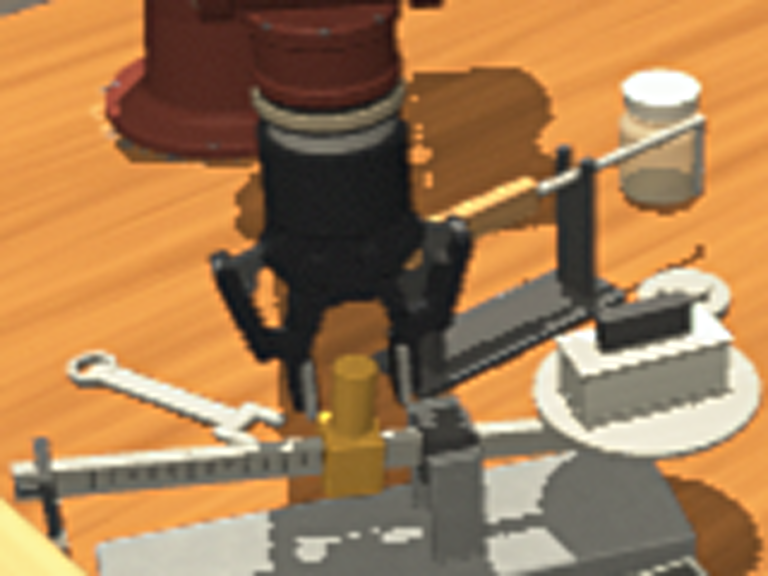

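Emit:
arm_command(steps=[[[0.001,0,-0.012],[0,0,0],0.5],[[0.001,-0.002,-0.026],[0,0,0],0.5],[[0.001,-0.004,-0.042],[0,0,0],0.5],[[0.001,-0.006,-0.056],[0,0,0],0.5],[[0.001,-0.007,-0.066],[0,0,0],0.5]])

```text
t: 20.8
tool_pos: [0.5295, -0.3551, 0.0956]
tool_rot: [-1.54, 0.354, -0.349]
contact_force: [1.6, 1.2, -1.2]
opening: 0.0428
```

```bash
python3 -c "
from h import *
w=ctrl.get_image('wrist');save(w,'w26.png')
s=ctrl.get_image('scene');save(s,'s26.png',(130,250,180,340),4.8)
move([.558,-.295,.086],64.4)
"
```

```text
t 20.9 shift [-0.0002, 0.0094, 0.0668] turn [-0.01, -0.14, -0.24] pos [0.5292, -0.3553, 0.0954] F [ 0.3  0.1 -0.2] open 0.0422
```

View pics/w26.png

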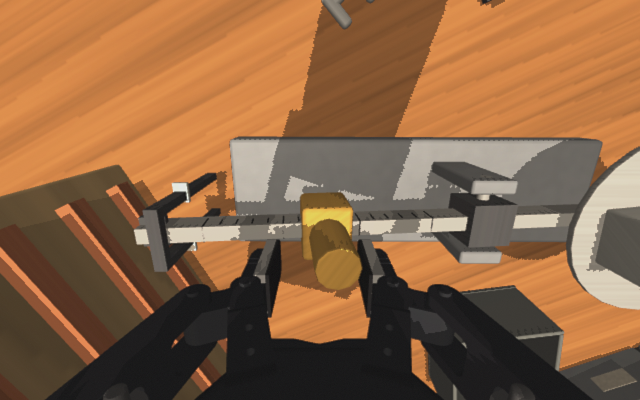

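View pics/s26.png

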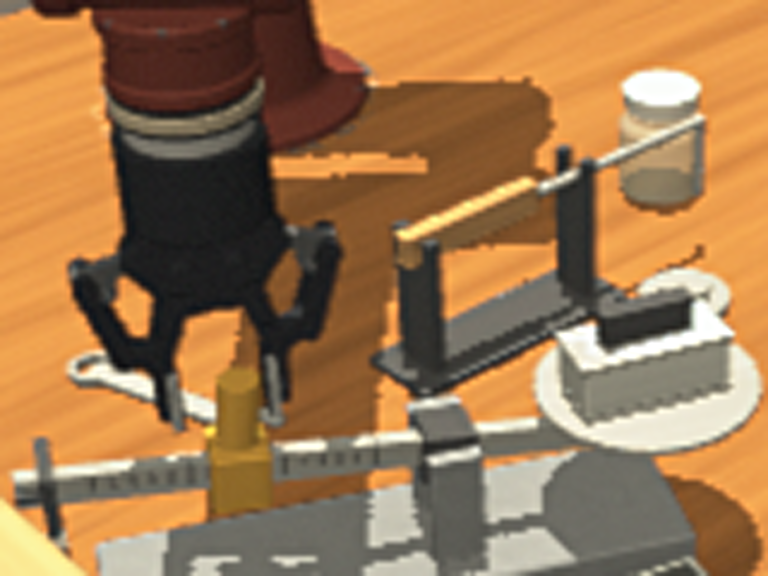

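Emit:
arm_command(steps=[[[0,0.001,-0.006],[0,0,0],0.5],[[0,0.003,-0.012],[0,0,0],0.5],[[0,0.004,-0.017],[0,0,0],0.5],[[0,0.005,-0.018],[0,0,0],0.5]])

```text
t: 21.3
tool_pos: [0.521, -0.3718, 0.09]
tool_rot: [-1.541, 0.356, -0.349]
contact_force: [1.3, 1.3, -0.4]
opening: 0.0426
```

```bash
python3 -c "
from h import *
w=ctrl.get_image('wrist');save(w,'w27.png')
s=ctrl.get_image('scene');save(s,'s27.png',(130,250,180,340),4.8)
move([.558,-.295,.086],64.4)
for a in (.12,.09,.06,.03,0,-.03):
  c=np.cos(a);p=np.array([.579,-.2527,0])+np.array([-.4328,-.9015,0])*.23*c;p[2]=.085+.23*np.sin(a)
  print(a,((proj(s,p)-[130,180]+.5)*4.8).round(0),proj(w,p).round(0))
"
```

```text
t 21.4 shift [-0.0, 0.0041, 0.0851] turn [0.02, -0.14, -0.27] pos [0.5211, -0.3717, 0.0901] F [ 0.1  0.  -0. ] open 0.0424
0.12 [485.  11.] [243. 162.]
0.09 [495.  12.] [238. 167.]
0.06 [506.  13.] [233. 172.]
0.03 [516.  15.] [229. 176.]
0 [526.  17.] [225. 181.]
-0.03 [537.  19.] [221. 185.]
```

View pics/w27.png

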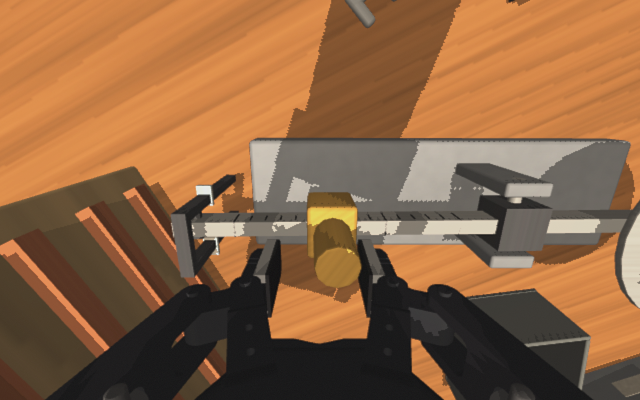

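View pics/s27.png

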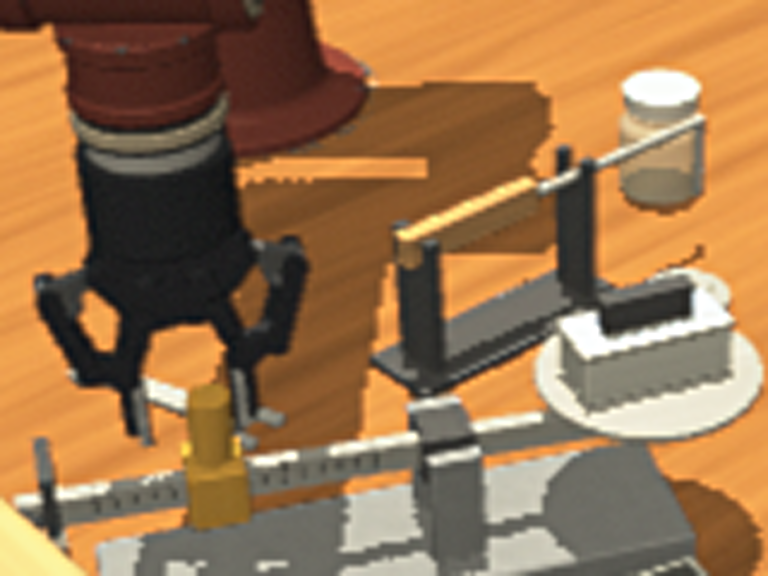

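Emit:
arm_command(steps=[[[0,0.001,-0.004],[0,0,0],0.5],[[0,0.001,-0.007],[0,0,0],0.5],[[0,0.002,-0.009],[0,0,0],0.5],[[0,0.002,-0.009],[0,0,0],0.5]])

```text
t: 21.8
tool_pos: [0.5169, -0.3802, 0.088]
tool_rot: [-1.542, 0.356, -0.349]
contact_force: [-0.7, 0.1, 0.4]
opening: 0.0427
```

Emit:
arm_command(steps=[[[0,0,0.008],[0,0,0],0.5],[[0,0,0.008],[0,0,0],0.5],[[0,-0.02,0.008],[0,0,0],0.5],[[0,-0.07,0.008],[0,0,0],0.5],[[0,-0.1,-0.04],[0,0,0],0.5]])

```text
t: 22.3
tool_pos: [0.5052, -0.4092, 0.1886]
tool_rot: [-1.543, 0.348, -0.347]
contact_force: [0.9, -1.7, 1.5]
opening: 0.0428
```

```bash
python3 -c "
from h import *
move([.558,-.295,.086],64.4)
w=ctrl.get_image('wrist');save(w,'w28.png')
s=ctrl.get_image('scene');save(s,'s28.png',(130,250,180,340),4.8)
t=ctrl.get_image('top');save(t,'t28.png',(120,250,310,490),4.4)
"
```

```text
t 22.3 shift [-0.0013, 0.1025, 0.1259] turn [0.05, 0.19, -0.03] pos [0.5052, -0.4092, 0.1886] F [ 0.9 -1.7  1.5] open 0.0428
```

View pics/w28.png

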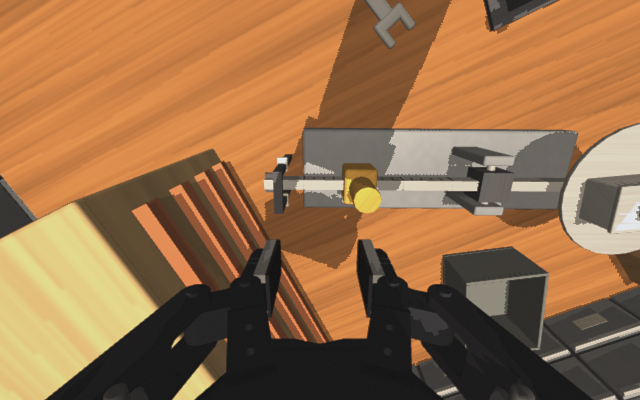

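View pics/s28.png

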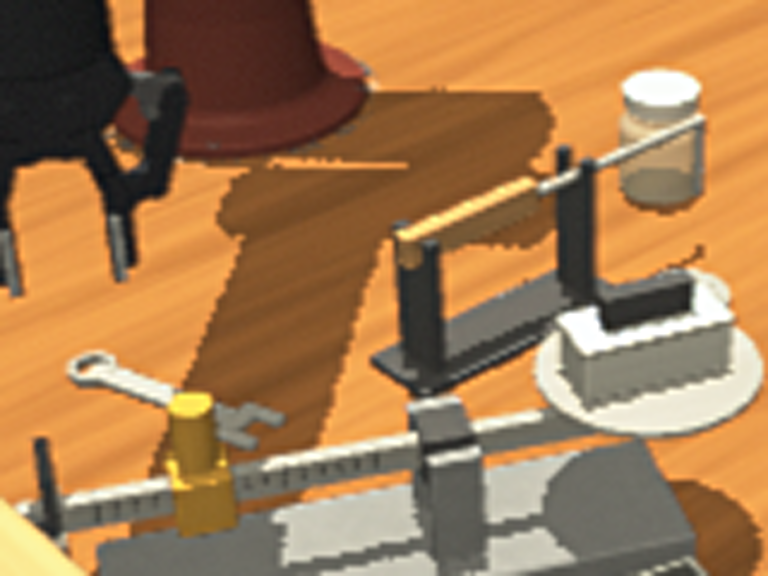

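```bash
cat > tilt.py <<'E'
from h import *
ref=cv2.imread('pics/s25.png')  # beam at stop +0.12
T=ref[295:425,562:732]
def meas(im):
    res=cv2.matchTemplate(im,T,cv2.TM_CCOEFF_NORMED)
    _,v,_,l=cv2.minMaxLoc(res)
    x,y=l
    W=np.float32([[1,0,x],[0,1,y]])
    g=lambda a:cv2.GaussianBlur(cv2.cvtColor(a,cv2.COLOR_BGR2GRAY),(0,0),3)
    cc,W=cv2.findTransformECC(g(T),g(im),W,cv2.MOTION_TRANSLATION,(3,200,1e-6),None,1)
    return v,cc,W[0,2]-562,W[1,2]-295
def scale(s):
    out=[]
    for a in (.12,0):
        p=np.array([.630,-.145,.03+.085+.03-.12*np.sin(a)])
        out.append((proj(s,p))*4.8)
    return out[1]-out[0]
if __name__=="__main__":
    import sys
    s=ctrl.get_image('scene'); sc=scale(s); print("shift for .12->0:",sc)
    for n in sys.argv[1:]:
        m=meas(cv2.imread(f'pics/{n}.png')); print(n,np.round(m,3),"tilt",.12-.12*m[3]/sc[0])
    save(s,'now.png',(130,250,180,340),4.8); m=meas(cv2.imread('pics/now.png')); print('now',np.round(m,3),"tilt",.12-.12*m[3]/sc[0])
E
python3 tilt.py s25 s26 s27 s28
```

```text
shift for .12->0: [-21.30523439   0.27104046]
s25 [1.    0.999 0.002 0.025] tilt 0.12014026042330805
s26 [ 0.976  0.987  0.663 -3.983] tilt 0.09756589502515176
s27 [  0.934   0.963   1.572 -16.596] tilt 0.026525709176097076
s28 [  0.932   0.961   1.55  -20.635] tilt 0.003773782470837858
now [  0.932   0.96    1.554 -20.619] tilt 0.0038666085847172127
```

```bash
sed -i 's/p=np.array(\[.630,-.145,.03+.085+.03-.12\*np.sin(a)\])/p=np.array([.579+.4328*.12*np.cos(a),-.2527+.9015*.12*np.cos(a),.145-.12*np.sin(a)])/' tilt.py; python3 tilt.py s26 s27 s28
python3 -c "
from h import *
w=ctrl.get_image('wrist');save(w,'w29.png',(140,240,230,400),4.5)
o=ctrl.get_obs();print(o['q'],o['tool_pos'])
E=np.array([.579,-.2527,.085])+np.array([-.4328,-.9015,0])*.23;print(E,proj(w,E))
"
```

```text
shift for .12->0: [-21.56951616   1.73729446]
s26 [ 0.976  0.987  0.663 -3.983] tilt 0.09784077022059866
s27 [  0.934   0.963   1.572 -16.596] tilt 0.027671008442026704
s28 [  0.932   0.961   1.55  -20.635] tilt 0.005197851061726683
now [  0.93    0.959   1.658 -20.353] tilt 0.006770034133871769
[-0.79870851  0.11978843  1.56339721 -0.00223805  1.46538978 -1.92009598] [ 0.50198667 -0.41017621  0.1828546 ]
[ 0.479456 -0.460045  0.085   ] [188.95327714 265.54378832]
```

View pics/w29.png

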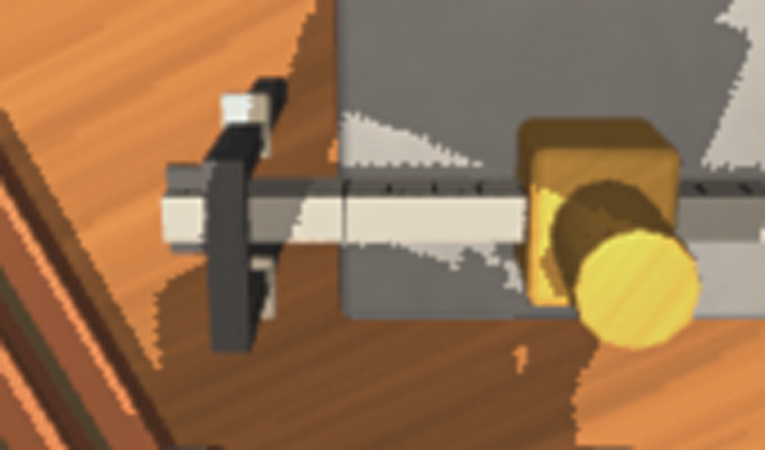

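Emit:
arm_command(steps=[[[-0.02,-0.01,0],[0,0,-8],0.5],[[-0.03,-0.005,0],[0,0,-16],0.5],[[-0.045,0.01,0],[0,0,-24],0.5],[[-0.06,0.02,0],[0,0,-32],0.5],[[-0.06,0.03,0],[0,0,-40],0.5]])

```text
t: 23.1
tool_pos: [0.4468, -0.3819, 0.1508]
tool_rot: [-1.63, -0.201, -0.889]
contact_force: [0.2, 0.1, 0.2]
opening: 0.0427
```

Emit:
arm_command(steps=[[[0,0,0],[0,0,0],0.5]])

```text
t: 23.2
tool_pos: [0.4421, -0.375, 0.1391]
tool_rot: [-1.62, -0.188, -0.882]
contact_force: [-0.4, 0.2, -0.8]
opening: 0.0429
```

```bash
python3 tilt.py; python3 -c "
from h import *
w=ctrl.get_image('wrist');save(w,'w30.png')
o=ctrl.get_obs();print(o['q'],o['tool_pos'])
for a in (.01,0,-.01):
  E=np.array([.579,-.2527,.085])+np.array([-.4328,-.9015,0])*.23;E[2]+=.23*a;print(a,proj(w,E))
"
```

```text
shift for .12->0: [-21.56951616   1.73729446]
now [  0.934   0.961   1.518 -20.323] tilt 0.006934211722708278
[-1.02513881 -0.44447118  2.24369408  0.50447536  0.80534349 -2.39948528] [ 0.44613244 -0.38028767  0.14854835]
0.01 [207.28881111 258.92909926]
0 [205.32782351 259.17523105]
-0.01 [203.38414089 259.41919083]
```

View pics/w30.png

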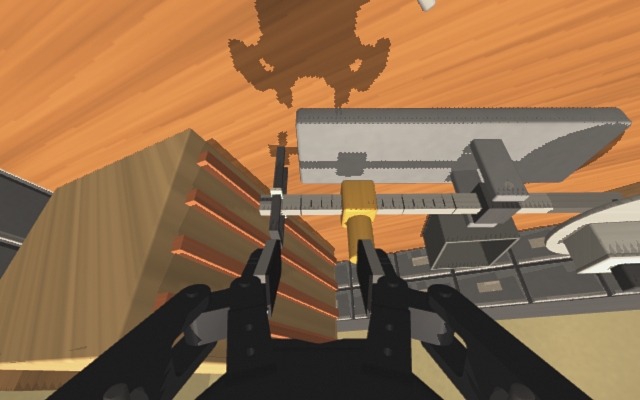

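```bash
python3 -c "
from h import *
w=ctrl.get_image('wrist');im=w['img'][:,:,::-1][150:270,225:400];im=cv2.flip(im,-1)
cv2.imwrite('pics/w31.png',cv2.resize(im,None,fx=4.5,fy=4.5,interpolation=cv2.INTER_CUBIC))
"
```

View pics/w31.png

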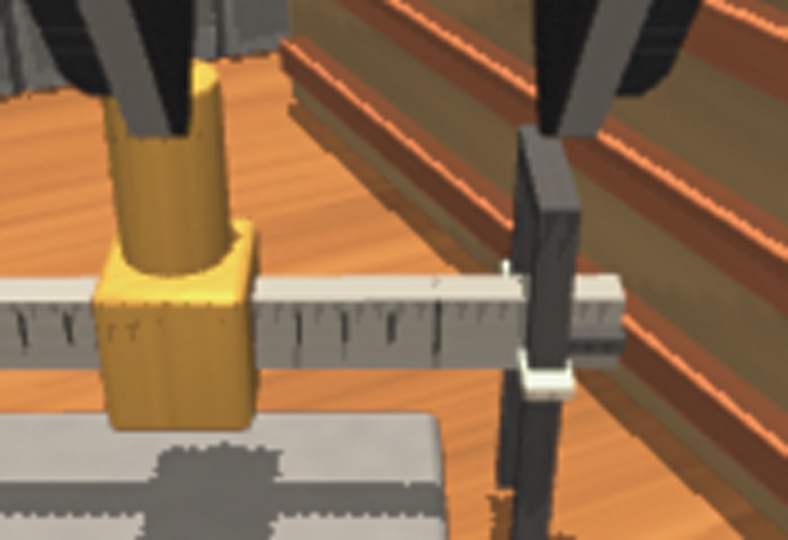

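```bash
python3 -c "
from h import *
move([.5186,-.3766,.165],64.4)
"
```

```text
t 23.35 shift [0.0556, 0.0293, 0.0358] turn [0.01, -0.1, 39.73] pos [0.4476, -0.3822, 0.152] F [ 0.8 -0.6  0.3] open 0.0426
```

Emit:
arm_command(steps=[[[0.03,-0.035,0.0],[0,0,8],0.5],[[0.045,-0.03,0.01],[0,0,16],0.5],[[0.06,-0.015,0.03],[0,0,24.5],0.5],[[0.075,0.0,0.036],[0,0,33],0.5],[[0.075,0.006,0.036],[0,0,39.7],0.5]])

```text
t: 23.85
tool_pos: [0.5251, -0.3784, 0.2003]
tool_rot: [-1.547, 0.348, -0.351]
contact_force: [0.8, 0.3, 0.1]
opening: 0.0426
```

Emit:
arm_command(steps=[[[0,0,0],[0,0,0],0.5]])

```text
t: 23.95
tool_pos: [0.53, -0.3801, 0.2001]
tool_rot: [-1.548, 0.348, -0.348]
contact_force: [0.5, 0.2, -0.9]
opening: 0.0424
```

```bash
python3 -c "
from h import *
w=ctrl.get_image('wrist')
w=ctrl.get_image('wrist');save(w,'w32.png')
move([.5186,-.3766,.088],64.4)
"
```

```text
t 24.05 shift [-0.0109, 0.1143, -0.0007] turn [0.33, 0.13, 0.4] pos [0.5283, -0.3797, 0.2024] F [-0.8  0.   1.2] open 0.0423
```

View pics/w32.png

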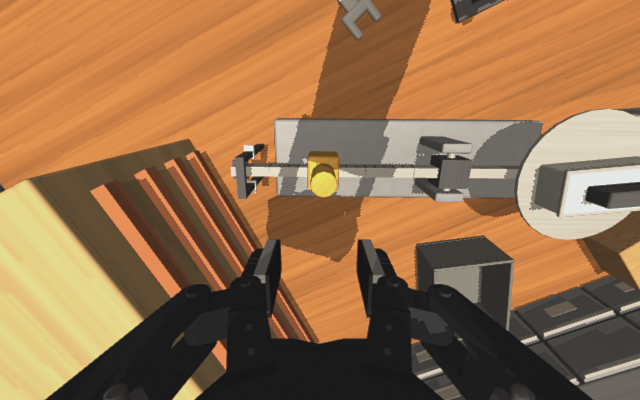

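Emit:
arm_command(steps=[[[-0.011,0.03,0],[0.3,0,0.4],0.5],[[-0.011,0.07,0],[0.3,0,0.4],0.5],[[-0.011,0.1,0],[0.3,0,0.4],0.5],[[-0.011,0.113,0],[0.3,0,0.4],0.5],[[-0.011,0.113,0],[0.3,0,0.4],0.5]])

```text
t: 24.55
tool_pos: [0.5175, -0.3752, 0.0884]
tool_rot: [-1.542, 0.351, -0.348]
contact_force: [-0.4, 1.0, -0.3]
opening: 0.0429
```

Emit:
arm_command(steps=[[[0,0,0],[0,0,0],0.5]])

```text
t: 24.65
tool_pos: [0.5183, -0.3763, 0.0911]
tool_rot: [-1.544, 0.348, -0.351]
contact_force: [-0.2, 0.2, 1.0]
opening: 0.0428
```

```bash
python3 tilt.py; python3 -c "
from h import *
w=ctrl.get_image('wrist');save(w,'w33.png',(150,350,200,440),3)
move([.5169,-.3802,.088],64.4)
"
```

```text
shift for .12->0: [-21.56951616   1.73729446]
now [  0.934   0.962   1.529 -20.517] tilt 0.005857114774846961
t 24.75 shift [0.0001, 0.0034, -0.0042] turn [0.09, 0.07, 0.14] pos [0.5186, -0.3764, 0.0913] F [-0.   1.1 -0.2] open 0.0429
```

View pics/w33.png

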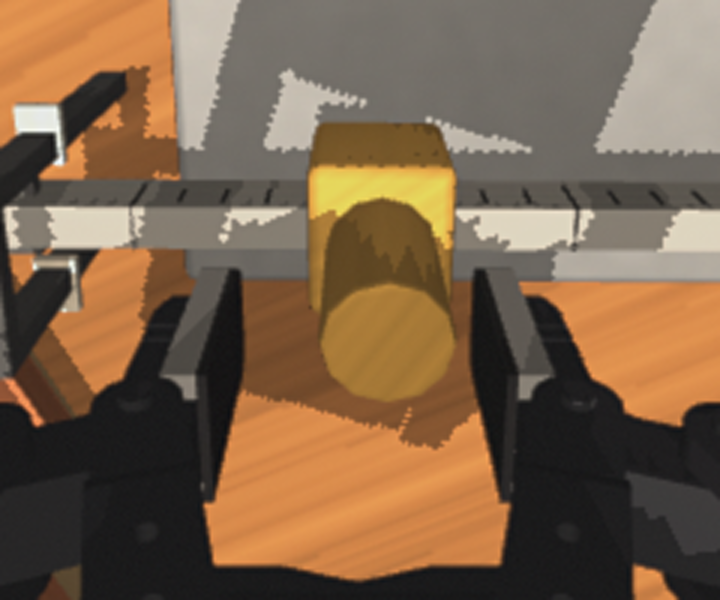

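Emit:
arm_command(steps=[[[0,0.001,-0.003],[0,0,0],0.5],[[0,0.001,-0.0045],[0,0,0],0.5],[[0,0.001,-0.0053],[0,0,0],0.5],[[0,0.001,-0.0053],[0,0,0],0.5]])

```text
t: 25.15
tool_pos: [0.5163, -0.3815, 0.0906]
tool_rot: [-1.545, 0.348, -0.351]
contact_force: [0.1, 0.9, -0.1]
opening: 0.0424
```

```bash
python3 tilt.py; python3 -c "
from h import *
move([.5169,-.3802,.088],64.4)
"
```

```text
shift for .12->0: [-21.56951616   1.73729446]
now [  0.933   0.958   1.621 -24.308] tilt -0.015237411790045452
t 25.2 shift [0.0002, 0.0024, 0.0014] turn [0.11, 0.07, 0.13] pos [0.5162, -0.3814, 0.0904] F [ 1.3  0.6 -0.1] open 0.0426
```

Emit:
arm_command(steps=[[[0,0,0.007],[0,0,0],0.5],[[0,0,0.009],[0,0,0],0.5],[[0,0,0.009],[0,0,0],0.5],[[0,0,0.009],[0,0,0],0.5],[[0,0,0.009],[0,0,0],0.5]])

```text
t: 25.7
tool_pos: [0.5201, -0.3732, 0.0904]
tool_rot: [-1.545, 0.348, -0.351]
contact_force: [-0.2, -0.1, 0.7]
opening: 0.043
```

```bash
python3 tilt.py;python3 tilt.py; python3 -c "
from h import *
w=ctrl.get_image('wrist');save(w,'w34.png',(150,350,200,440),3)
move([.5169,-.3802,.088],64.4)
"
```

```text
shift for .12->0: [-21.56951616   1.73729446]
now [  0.931   0.959   1.58  -20.97 ] tilt 0.0033350052361954263
shift for .12->0: [-21.56951616   1.73729446]
now [  0.93    0.959   1.593 -21.014] tilt 0.003090689795136173
t 25.85 shift [0.0001, 0.0024, -0.0075] turn [0.11, 0.07, 0.13] pos [0.52, -0.3733, 0.0904] F [-0.1 -0.4 -0.4] open 0.0428
```

View pics/w34.png

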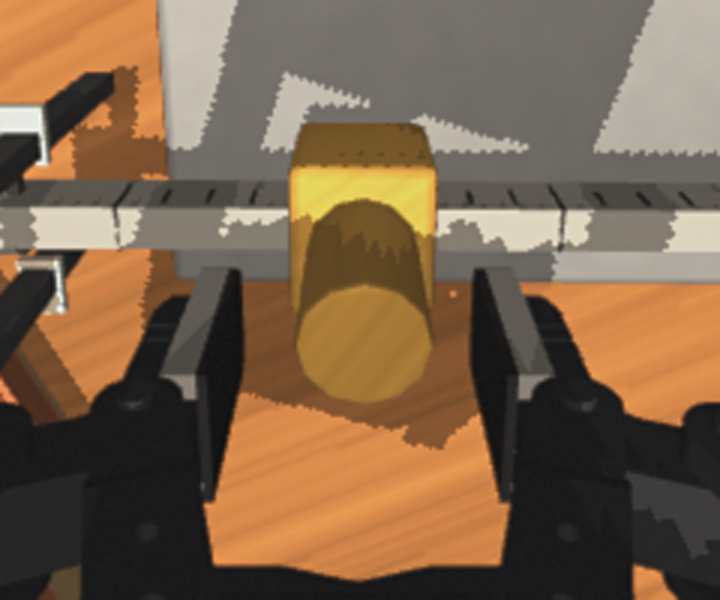

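Emit:
arm_command(steps=[[[0,-0.04,0],[0,0,0],0.5],[[0,-0.09,0],[0,0,0],0.5],[[-0.02,-0.1,-0.03],[0,0,-8],0.5],[[-0.05,-0.09,-0.04],[0,0,-16],0.5],[[-0.065,-0.08,-0.04],[0,0,-24],0.5]])

```text
t: 26.35
tool_pos: [0.4436, -0.383, 0.173]
tool_rot: [-1.618, 0.014, -0.684]
contact_force: [0.1, -0.5, -0.1]
opening: 0.0426
```

Emit:
arm_command(steps=[[[0.01,0.01,0],[0,0,-8],0.5],[[0.01,0.02,0],[0,0,-16],0.5],[[0.01,0.02,0],[0,0,-16],0.5]])

```text
t: 26.65
tool_pos: [0.4547, -0.3857, 0.1495]
tool_rot: [-1.629, -0.204, -0.892]
contact_force: [0.2, 1.1, -1.0]
opening: 0.0427
```

```bash
python3 tilt.py; python3 -c "
from h import *
w=ctrl.get_image('wrist');save(w,'w35.png');im=w['img'][:,:,::-1][130:270,205:380];im=cv2.flip(im,-1)
cv2.imwrite('pics/w36.png',cv2.resize(im,None,fx=4.2,fy=4.2,interpolation=cv2.INTER_CUBIC))
print(ctrl.get_obs()['tool_pos'])
t=ctrl.get_image('top');save(t,'t36.png')
"
```

```text
shift for .12->0: [-21.56951616   1.73729446]
now [  0.927   0.958   1.647 -21.372] tilt 0.00109863964482812
[ 0.45873414 -0.39049753  0.15876215]
```

View pics/w36.png

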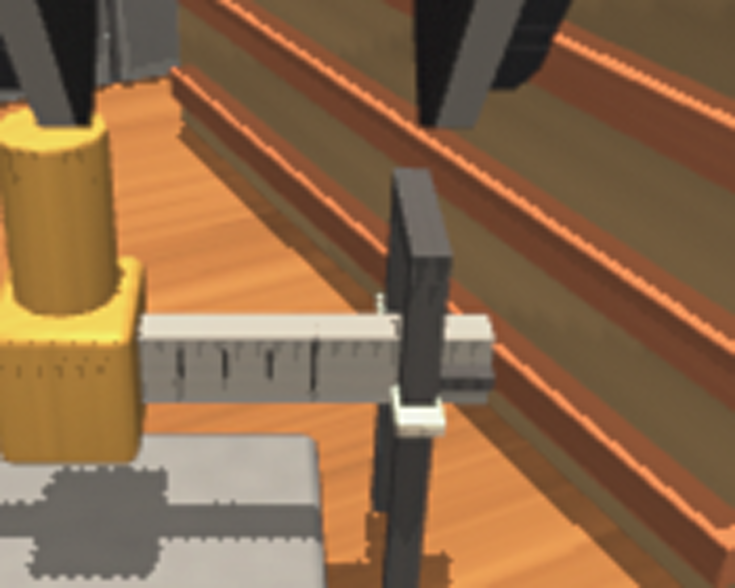

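View pics/t36.png

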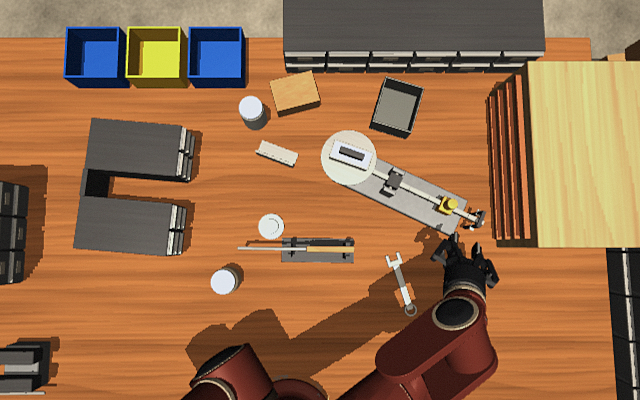

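```bash
python3 tilt.py; python3 -c "
from h import *
print(ctrl.get_obs()['t'],ctrl.get_obs()['contact_force']);print(ctrl.finish_job())"
```

```text
shift for .12->0: [-21.56951616   1.73729446]
now [  0.93    0.959   1.614 -20.889] tilt 0.003786794813285199
26.85 [ 0.17743205 -0.00747284  0.79413766]
the job is handed in; nothing more can be done
None
```

The tin is out of the gap and standing upright on the scale pan. The rod hangs level in its rack, the beam is balanced, and the robot is touching nothing. I handed the job in at 26.9 s of the 72 s allowed, with no verdict reported.

I pulled the tin out with the hook behind it, hung the rod back, and set the tin down by its grip bar. I then pushed the counterpoise out with the fingers straddling its knob loosely.

- **Beam level:** Tracking the tin in the scene camera gave a tilt of +0.001 to +0.004 rad, about 1 mm of counterpoise travel or less. A close view put the pointer level with the white marks to within about 0.002 rad.
- **Bystanders:** The final top view showed them where they started.
- **Finger length disagreement:** The real fingertips end about 30 mm short of the stated tool point. The first grasp of the rod therefore closed just above the handle without gripping it. I corrected for this in every later grasp.
- **One overshoot:** The last nudge read about -0.015 rad while the finger was still on the knob. After I let go it settled to about +0.003 rad.

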